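# Read out the store's climate loggers

## Task

Load the read-out station with every climate logger on the mat: turn each slip sleeve mouth down close over the tray and tap it on the tray floor until the logger stuck inside drops out, lay the empty sleeve back flat on the mat, and lift across any logger that is already bare, so that all four end up in the tray, one to a compartment. Then, with all the loggers in, press the green start button fully down. Be gentle: the sleeves are thin card and the loggers delicate, so keep the grip to 30 N or so, tap firmly but never slam, do not drop a logger into the tray from a height, and leave the other things on the bench where they are.

Things in the scene. Friction and masses are not known exactly. Their poses are not given: they have to be found in the camera images.
- station: fixed read-out station: black slab 300 x 236 x 12 mm with a grey tray on it, 212 x 212 mm outside, lined with blue felt, a cross of walls making 4 compartments 100 x 100 mm clear, centred at x, y = +-53 mm. Origin on the bench under the tray's centre; x away from the robot (within 0.15 rad), z up. Firm tray floor 16 mm above the origin; all tray walls 4 mm thick, tops at 36 mm
- start (a joint): travel of the green start button in m: 0 up, 0.006 fully down; springs back, takes about 5 N to press fully
- start_top (a point): centre of the top of the round green start button (28 mm across) on the robot's side of the slab, at x -145, y -55 mm of the station; pressed straight down
- mat: grey felt work mat, fixed flat on the bench, 300 mm (x) by 500 mm (y), 3 mm thick; origin at the centre of its underside
- sleeve0: slip sleeve 0 (may be absent): thin brown card box 74 mm deep (x), 56 wide (y), 32 high (z), walls 3 mm, 60 g, open at one end, lying flat on the mat. Origin in the middle of its underside, z up. The open mouth is at -x, at the start roughly towards the robot (within 0.4 rad). Grip it across the 56 mm: 25 to 30 N holds it, 40 N crushes it
- mouth0 (a point): centre of the open mouth of sleeve 0 (56 x 32 mm; a green band runs round the sleeve beside it). Sprung pads at the closed end pinch the last 8 mm of the logger: the logger stays put when turned over, and slips some mm with each firm tap of the mouth edge on the tray floor (0.2 m/s, 15 to 40 N; 70 N is a slam); after 8 mm it drops freely. It may slide some mm in the fingers at a tap
- logger0: climate logger 0: white plastic box 58 (x) x 44 (y) x 24 mm (z), 70 g, green display on its top (+z). Origin in the middle of its underside. It sits hidden in sleeve 0, axes alike, against the closed end, 13 mm inside the mouth; if sleeve 0 is absent it lies bare on the mat, display up; grip it across the 44 mm, 15 N will do
- logger0_c (a point): centre of logger 0: 12 mm above its origin along its z; when seated 5 mm to +x of the middle of its sleeve
- sleeve1: slip sleeve 1 (may be absent): thin brown card box 74 mm deep (x), 56 wide (y), 32 high (z), walls 3 mm, 60 g, open at one end, lying flat on the mat. Origin in the middle of its underside, z up. The open mouth is at -x, at the start roughly towards the robot (within 0.4 rad). Grip it across the 56 mm: 25 to 30 N holds it, 40 N crushes it
- mouth1 (a point): centre of the open mouth of sleeve 1 (56 x 32 mm; a green band runs round the sleeve beside it). Sprung pads at the closed end pinch the last 8 mm of the logger: the logger stays put when turned over, and slips some mm with each firm tap of the mouth edge on the tray floor (0.2 m/s, 15 to 40 N; 70 N is a slam); after 8 mm it drops freely. It may slide some mm in the fingers at a tap
- logger1: climate logger 1: white plastic box 58 (x) x 44 (y) x 24 mm (z), 70 g, green display on its top (+z). Origin in the middle of its underside. It sits hidden in sleeve 1, axes alike, against the closed end, 13 mm inside the mouth; if sleeve 1 is absent it lies bare on the mat, display up; grip it across the 44 mm, 15 N will do
- logger1_c (a point): centre of logger 1: 12 mm above its origin along its z; when seated 5 mm to +x of the middle of its sleeve
- sleeve2: slip sleeve 2 (may be absent): thin brown card box 74 mm deep (x), 56 wide (y), 32 high (z), walls 3 mm, 60 g, open at one end, lying flat on the mat. Origin in the middle of its underside, z up. The open mouth is at -x, at the start roughly towards the robot (within 0.4 rad). Grip it across the 56 mm: 25 to 30 N holds it, 40 N crushes it
- mouth2 (a point): centre of the open mouth of sleeve 2 (56 x 32 mm; a green band runs round the sleeve beside it). Sprung pads at the closed end pinch the last 8 mm of the logger: the logger stays put when turned over, and slips some mm with each firm tap of the mouth edge on the tray floor (0.2 m/s, 15 to 40 N; 70 N is a slam); after 8 mm it drops freely. It may slide some mm in the fingers at a tap
- logger2: climate logger 2: white plastic box 58 (x) x 44 (y) x 24 mm (z), 70 g, green display on its top (+z). Origin in the middle of its underside. It sits hidden in sleeve 2, axes alike, against the closed end, 13 mm inside the mouth; if sleeve 2 is absent it lies bare on the mat, display up; grip it across the 44 mm, 15 N will do
- logger2_c (a point): centre of logger 2: 12 mm above its origin along its z; when seated 5 mm to +x of the middle of its sleeve
- sleeve3: slip sleeve 3 (may be absent): thin brown card box 74 mm deep (x), 56 wide (y), 32 high (z), walls 3 mm, 60 g, open at one end, lying flat on the mat. Origin in the middle of its underside, z up. The open mouth is at -x, at the start roughly towards the robot (within 0.4 rad). Grip it across the 56 mm: 25 to 30 N holds it, 40 N crushes it
- mouth3 (a point): centre of the open mouth of sleeve 3 (56 x 32 mm; a green band runs round the sleeve beside it). Sprung pads at the closed end pinch the last 8 mm of the logger: the logger stays put when turned over, and slips some mm with each firm tap of the mouth edge on the tray floor (0.2 m/s, 15 to 40 N; 70 N is a slam); after 8 mm it drops freely. It may slide some mm in the fingers at a tap
- logger3: climate logger 3: white plastic box 58 (x) x 44 (y) x 24 mm (z), 70 g, green display on its top (+z). Origin in the middle of its underside. It sits hidden in sleeve 3, axes alike, against the closed end, 13 mm inside the mouth; if sleeve 3 is absent it lies bare on the mat, display up; grip it across the 44 mm, 15 N will do
- logger3_c (a point): centre of logger 3: 12 mm above its origin along its z; when seated 5 mm to +x of the middle of its sleeve
- scanner: bystander: black and grey pistol-shaped barcode scanner lying on its side, 140 mm long, 44 mm high; origin on its underside
- tape_roll: bystander: white roll of tape lying flat, 90 mm across, 25 mm high; origin on its underside
- stapler: bystander: red and black stapler, 135 mm long, 44 mm high; origin on its underside
- pencil_cup: bystander: blue cup, 76 mm across, 95 mm high; origin on its underside
Things that resemble listed ones, but are neither listed nor needed, are in the scene too. Leave any blue or red look-alike of the sleeve1 alone.

How it is judged:
On the way, in this order (a step that is already met when the one before it is completed fails the run):
1. every logger is in the tray, one to a compartment (x of logger0_c in the frame of station between -0.106 and 0.106 m and y of logger0_c in the frame of station between -0.106 and 0.106 m and z of logger0_c in the frame of station between 0.02 and 0.052 m and x of logger1_c in the frame of station between -0.106 and 0.106 m and y of logger1_c in the frame of station between -0.106 and 0.106 m and z of logger1_c in the frame of station between 0.02 and 0.052 m and x of logger2_c in the frame of station between -0.106 and 0.106 m and y of logger2_c in the frame of station between -0.106 and 0.106 m and z of logger2_c in the frame of station between 0.02 and 0.052 m and x of logger3_c in the frame of station between -0.106 and 0.106 m and y of logger3_c in the frame of station between -0.106 and 0.106 m and z of logger3_c in the frame of station between 0.02 and 0.052 m and ((x of logger0_c in the frame of station above 0 m and x of logger1_c in the frame of station below 0 m) or (x of logger1_c in the frame of station above 0 m and x of logger0_c in the frame of station below 0 m) or (y of logger0_c in the frame of station above 0 m and y of logger1_c in the frame of station below 0 m) or (y of logger1_c in the frame of station above 0 m and y of logger0_c in the frame of station below 0 m)) and ((x of logger0_c in the frame of station above 0 m and x of logger2_c in the frame of station below 0 m) or (x of logger2_c in the frame of station above 0 m and x of logger0_c in the frame of station below 0 m) or (y of logger0_c in the frame of station above 0 m and y of logger2_c in the frame of station below 0 m) or (y of logger2_c in the frame of station above 0 m and y of logger0_c in the frame of station below 0 m)) and ((x of logger0_c in the frame of station above 0 m and x of logger3_c in the frame of station below 0 m) or (x of logger3_c in the frame of station above 0 m and x of logger0_c in the frame of station below 0 m) or (y of logger0_c in the frame of station above 0 m and y of logger3_c in the frame of station below 0 m) or (y of logger3_c in the frame of station above 0 m and y of logger0_c in the frame of station below 0 m)) and ((x of logger1_c in the frame of station above 0 m and x of logger2_c in the frame of station below 0 m) or (x of logger2_c in the frame of station above 0 m and x of logger1_c in the frame of station below 0 m) or (y of logger1_c in the frame of station above 0 m and y of logger2_c in the frame of station below 0 m) or (y of logger2_c in the frame of station above 0 m and y of logger1_c in the frame of station below 0 m)) and ((x of logger1_c in the frame of station above 0 m and x of logger3_c in the frame of station below 0 m) or (x of logger3_c in the frame of station above 0 m and x of logger1_c in the frame of station below 0 m) or (y of logger1_c in the frame of station above 0 m and y of logger3_c in the frame of station below 0 m) or (y of logger3_c in the frame of station above 0 m and y of logger1_c in the frame of station below 0 m)) and ((x of logger2_c in the frame of station above 0 m and x of logger3_c in the frame of station below 0 m) or (x of logger3_c in the frame of station above 0 m and x of logger2_c in the frame of station below 0 m) or (y of logger2_c in the frame of station above 0 m and y of logger3_c in the frame of station below 0 m) or (y of logger3_c in the frame of station above 0 m and y of logger2_c in the frame of station below 0 m))), for 0.3 s.
2. the start button is pressed fully (value of joint start above 0.0045 m), for 0.05 s.
At the end, for the whole second after the job is handed in: all four loggers are in the tray, standing or lying, one to a compartment and at rest, and every sleeve lies flat (either way up, within 0.2 rad), at rest, with its middle on the mat (all of step 1 and x of sleeve0 in the frame of mat between -0.15 and 0.15 m and y of sleeve0 in the frame of mat between -0.25 and 0.25 m and angle between the z axis of each of sleeve0, sleeve1, sleeve2, sleeve3 and the z axis of mat, either way round below 0.2 rad and height (world z) of each of sleeve0, sleeve1, sleeve2, sleeve3 below 0.045 m and linear speed of each of sleeve0, sleeve1, sleeve2, sleeve3, logger0, logger1, logger2, logger3 below 0.03 m/s and x of sleeve1 in the frame of mat between -0.15 and 0.15 m and y of sleeve1 in the frame of mat between -0.25 and 0.25 m and x of sleeve2 in the frame of mat between -0.15 and 0.15 m and y of sleeve2 in the frame of mat between -0.25 and 0.25 m and x of sleeve3 in the frame of mat between -0.15 and 0.15 m and y of sleeve3 in the frame of mat between -0.25 and 0.25 m); the robot touches nothing.
It fails at once if a bystander is disturbed (distance of any of scanner, tape_roll, stapler, pencil_cup from where it was at the start of the episode above 0.03 m).
It fails at once if a sleeve or a logger is squeezed with over 40 N a finger (contact force between the fingers and sleeve0 above 80 N or contact force between the fingers and sleeve1 above 80 N or contact force between the fingers and sleeve2 above 80 N or contact force between the fingers and sleeve3 above 80 N or contact force between the fingers and logger0 above 80 N or contact force between the fingers and logger1 above 80 N or contact force between the fingers and logger2 above 80 N or contact force between the fingers and logger3 above 80 N).
It fails at once if a sleeve is slammed on the read-out station (contact force between any of sleeve0, sleeve1, sleeve2, sleeve3 and station above 70 N).
It fails at once if a logger hits the read-out station hard, as when dropped from 10 cm (contact force between any of logger0, logger1, logger2, logger3 and station above 40 N).
Of sleeve0, sleeve1, sleeve2, sleeve3 only 2 to 4 are there at a start; the rules pass over those that are not, and their reading is None.
At some moment in a run one of sleeve0, sleeve1, sleeve2, sleeve3 may be knocked a few centimetres aside while the robot is not near it.
It also fails if it takes over 210 s, if anything falls off the work surface, if the arm or the gripper's body presses on something with over 40 N, if the wrist force passes 120 N, or if a joint passes its speed limit or range.

## Robot

A 6-joint arm with a two-finger parallel gripper is mounted at the origin on the work surface. World frame = base frame: x ahead of the robot, y to its left, z up, the work surface at z = 0. Lengths are in m, angles in rad, forces in N, time in s.
With the tool pointing down it reaches from about 0.35 to 0.775 m from the base axis. Payload 5.5 kg.
Tool frame: the origin (TCP) lies midway between the tips of the shut fingers; the grasp point (between the pads) lies 19 mm behind it (robot.grip_point_offset is the z of the grasp point in the tool frame, in m); z points along the fingers, y is the line along which they close (so a half turn about z gives the same grasp; the last joint's range is limited). The gripper opens to 85 mm and grips with 20 to 120 N. Pads are 22 mm wide; open, the fingers measure 114 mm over their backs; the gripper's body (76 mm by 85 mm) begins 54 mm behind the grasp point. The pads swing forward as they close: fully open they stand 13 mm farther back than shut.
Start: joints at [1.092, 0.313, 0.046, 1.304, 0, 1.431], TCP at [0.191, 0.542, 0.231] pointing down, gripper open.
Joint ranges: [-2.76, 2.76], [-0.86, 1.69], [-1.03, 1.26], [-2.2, 2.34], [-1.47, 1.5], [-3.14, 3.14]. Speed limits (rad/s): [2.57, 2.57, 3.14, 3.14, 3.14, 3.14].

## Interface

Orientations are given as a unit quaternion [w, x, y, z].
In Python, from bench import monitor, capture, camera_params, close_job, robot gives the robot as it stands. The module is installed in compiled form; this text tells all that it offers.
- The arm moves only by the tool jog_arm, never from a script. Its argument "targets" is text: rows parted by semicolons, each of 7 numbers parted by spaces: the gripper's target within -1 to 1 (shut at 1, half-way at 0, fully open at -1), then the shift along the tool's x, y, z scaled (see below), then the turn, a rotation vector about the tool's x, y, z scaled (see below). In form: claw dx dy dz wx wy wz; .... A call has 1 to 20 rows; each row shifts and turns the commanded pose from where the row before left it, along the tool's axes as they then stand; what a row does not reach is not made up. The controller multiplies each number of a shift by 0.05 m and each number of a turn by 6 degrees. A row lasts 1/10 s, in which the tool goes at most 50 mm and 8.59 degrees, less where a joint would pass 70% of its speed; a pose out of reach is approached as far as the arm can. A call with a number of a shift or a turn outside -1 to 1 is refused whole. A call with a gripper value outside its range is refused whole. The fingers move at their own pace and stop on an object; "squeeze" is the grip in N (left out, the last holds). Time passes only in rows, so rows that do not move let the fingers close. It gives the time, the measured TCP pose, the force, the opening and the grip force at its end, in the units of the state.
- monitor.get_obs(): the state, without advancing time (a new reading comes with each control period).
- capture(name): name is "scene" or "side" or "wrist"; returns (picture, depth): 420x560x3 uint8, red, green, blue; 420x560 float32, m along the optical axis (not along the pixel's ray), 0 where there is no reading.
- camera_params(name): a dict with "fx", "fy", "cx", "cy" (pixels), "R" (3x3) and "t" (3): a world point X has camera coordinates R X + t. Camera axes: x right, y down, z forward; pixel columns grow to the right and rows downward; lengths in m; the calibration is good to about 2 mm. A picture is of the moment at which its call begins: read the wrist's pose just before it. camera_params takes no time and is no camera call; for the wrist camera it gives the pose at the moment of the call.
- close_job(): hands the job in; it is judged then, once.
The state is a dict: "t": time; "q": joint angles; "joint_vel": joint speeds; "tau": joint torques, N m; "tcp_pos": TCP position; "orientation": TCP orientation; "contact_force": force on the tool from outside, world axes, zero at the start; "wrist_torque": the same for the moment, N m; "width": finger opening in m; "gripper_force": force on a finger pad.
Only numpy, scipy, OpenCV 4.12 (cv2) and the standard library are available. Lean on these libraries where they do the work, as an engineer would, in place of code of your own. Each camera call takes 0.05 s, during which the arm holds its last target. There are 200 camera calls.

## Working session

There is one attempt and no reset: what is moved stays moved. The work goes in short steps, Python scripts to look and compute and a tool call to move; the robot and the scene stay as the last step left them, time stands still between calls to the robot, and variables do not carry over. Pictures are saved under pics/ and viewed, at most 14 in all, crops included, and the job is handed in when it is done.

Besides the shell and the picture viewer there is one more tool, called as name(argument=value, ...) on one line, values as JSON. jog_arm: Moves the arm, as the interface text tells. Its arguments: {"type":"object","properties":{"targets":{"type":"string"},"squeeze":{"type":"number"}},"required":["targets"]}

```bash
mkdir -p pics; cat > h.py <<'E'
import numpy as np, cv2
from bench import monitor, capture, camera_params, close_job, robot
from scipy.spatial.transform import Rotation as Ro
def world(name,d,par=None):
    p=par or camera_params(name); v,u=np.mgrid[0:420,0:560]
    c=np.stack([(u-p['cx'])/p['fx']*d,(v-p['cy'])/p['fy']*d,d],-1)
    return (c-np.array(p['t']))@np.array(p['R'])
def pose():
    o=monitor.get_obs(); q=o['orientation']
    return np.array(o['tcp_pos']),Ro.from_quat([q[1],q[2],q[3],q[0]]),o
E
python3 - <<'E'
from h import *
p,R,o=pose(); print(o, robot.grip_point_offset); print(R.as_matrix().round(3))
for n in ['scene','side']:
    im,d=capture(n); cv2.imwrite(f'pics/{n}0.png',im[...,::-1]); np.savez(f'{n}0.npz',im=im,W=world(n,d),d=d)
    P=camera_params(n); print(n,(-np.array(P['R']).T@np.array(P['t'])).round(3),P['fx'])
E
```

```text
{'t': 0.0, 'q': array([ 1.09237192e+00,  3.14011766e-01,  4.49555132e-02,  1.30364053e+00,
       -3.89722085e-06,  1.43121271e+00]), 'joint_vel': array([-0.0003529 , -0.002342  , -0.00102487, -0.00259048, -0.00087398,
        0.00117733]), 'tau': array([ 3.48142326e-03, -4.80632007e+01,  2.98529631e+01,  1.91491912e-02,
        9.15523060e-05,  2.42643367e-06]), 'tcp_pos': array([0.19087662, 0.54182093, 0.23039285]), 'orientation': array([-2.87117974e-04,  1.68610996e-01,  9.85682215e-01, -9.05816387e-04]), 'contact_force': array([-0.28180789,  0.00959743,  0.58096527]), 'wrist_torque': array([ 0.00899813, -0.00394742,  0.01472385]), 'gripper_force': 0.0, 'width': 0.0853542946722768} -0.0187
[[-0.943  0.332 -0.001]
 [ 0.332  0.943 -0.002]
 [ 0.    -0.002 -1.   ]]
scene [1.413 0.088 1.041] 454.84292773254253
side [-0.293 -1.008  1.232] 519.615775384448
```

View pics/scene0.png

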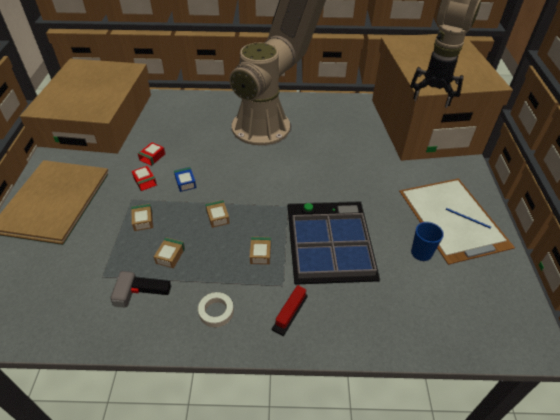

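View pics/side0.png

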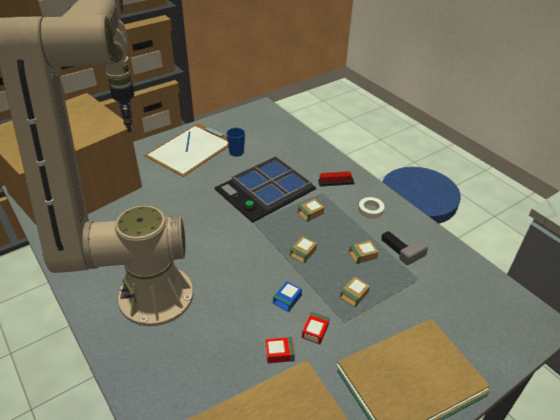

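The scene shows the tray at (333,243), with the green button at (308,207). Four brown sleeves lie on the mat at (142,217), (217,214), (169,253) and (260,250). The red and blue look-alikes are at (143,177), (151,153) and (185,180). Next I measure.

```bash
python3 - <<'E'
from h import *
for n in ['scene','side']:
    z=np.load(n+'0.npz'); im,W=z['im'],z['W']; hsv=cv2.cvtColor(im,cv2.COLOR_RGB2HSV)
    x,y,h=W[...,0],W[...,1],W[...,2]
    m=((h>0.028)&(h<0.045)&(x>.2)&(x<.85)&(y>-.6)&(y<.5)).astype(np.uint8)
    k,l,st,c=cv2.connectedComponentsWithStats(m)
    for i in range(1,k):
        if st[i,4]<60: continue
        s=l==i; P=W[s][:,:2].astype(np.float32); r=cv2.minAreaRect(P)
        g=s&(hsv[...,0]>40)&(hsv[...,0]<85)&(hsv[...,1]>80)
        gc=W[g].mean(0).round(3) if g.sum()>5 else None
        print(n,c[i].round(),st[i,4],'z',np.median(h[s]).round(4),'rgb',np.median(im[s],0),np.round(r[0],4),np.round(r[1],4),round(r[2],1),'green',gc,g.sum())
    g=(hsv[...,0]>40)&(hsv[...,0]<85)&(hsv[...,1]>100)&(x>.2)&(x<.7)&(h>0.005)&(h<.05)
    k,l,st,c=cv2.connectedComponentsWithStats(g.astype(np.uint8))
    for i in range(1,k):
        if st[i,4]>12: print(' green',c[i].round(),st[i,4],np.median(W[l==i],0).round(4))
    b=((hsv[...,0]>100)&(hsv[...,0]<125)&(hsv[...,1]>90)&(h<.03)&(h>.012)&(x>.3)).astype(np.uint8)
    b=cv2.morphologyEx(b,cv2.MORPH_CLOSE,np.ones((7,7)))
    k,l,st,c=cv2.connectedComponentsWithStats(b)
    for i in range(1,k):
        if st[i,4]>800:
            P=W[l==i]; print(' tray',c[i],cv2.minAreaRect(P[:,:2].astype(np.float32)),np.median(P[:,2]))
    mm=(abs(h-.003)<.0025)&(hsv[...,2]<90)
E
```

```text
scene [148. 154.] 89 z 0.0329 rgb [103.  59.  40.] [ 0.2092 -0.3789] [0.0606 0.0386] 65.0 green None 3
scene [ 73. 200.] 2068 z 0.0341 rgb [132. 103.  61.] [ 0.4346 -0.5633] [0.1128 0.3167] 82.9 green None 0
scene [143. 175.] 273 z 0.0328 rgb [164.  79.  60.] [ 0.3143 -0.3685] [0.0809 0.0563] 31.8 green None 0
scene [184. 176.] 282 z 0.0326 rgb [ 63.   87.5 129.5] [ 0.3166 -0.2325] [0.0825 0.0562] 22.9 green [ 0.288 -0.247  0.033] 21
scene [217. 210.] 359 z 0.0356 rgb [135. 107.  72.] [ 0.4688 -0.1081] [0.0806 0.0569] 20.2 green [ 0.443 -0.12   0.036] 31
scene [141. 214.] 374 z 0.0356 rgb [134.5 107.   68. ] [ 0.4913 -0.334 ] [0.078  0.0569] 14.7 green [ 0.463 -0.343  0.036] 29
scene [334. 244.] 901 z 0.034 rgb [75. 71. 67.] [0.5829 0.2359] [0.2179 0.2133] 4.0 green None 0
scene [169. 250.] 472 z 0.0355 rgb [134. 106.  68.] [ 0.624  -0.2265] [0.0599 0.077 ] 73.7 green [ 0.597 -0.217  0.036] 37
scene [260. 247.] 441 z 0.0357 rgb [136. 107.  68.] [0.6094 0.0299] [0.0563 0.079 ] 89.3 green [0.58  0.03  0.036] 37
scene [420. 251.] 62 z 0.036 rgb [ 6. 21. 43.] [0.6116 0.4764] [0.0489 0.01
[... 1723 characters left out ...]
1 -0.3829] [0.0616 0.0321] 89.9 green [ 0.215 -0.388  0.032] 34
 green [249. 203.] 53 [0.4426 0.1665 0.0304]
 green [303. 209.] 16 [0.5798 0.0276 0.0334]
 green [356. 252.] 20 [ 0.593  -0.2288  0.0326]
 green [299. 252.] 25 [ 0.442  -0.1256  0.0356]
 green [350. 294.] 31 [ 0.4624 -0.345   0.035 ]
 green [283. 300.] 43 [ 0.2882 -0.2497  0.0313]
 green [320. 316.] 23 [ 0.3423 -0.3544  0.0301]
 green [291. 347.] 35 [ 0.2123 -0.3925  0.0299]
 green [479. 399.] 13 [ 0.5227 -0.7711  0.0065]
 green [364. 410.] 21 [ 0.2646 -0.6285  0.007 ]
 tray [271.00804094 181.41739766] ((0.23424804210662842, -0.36047935485839844), (1.6512395143508911, 0.24952930212020874), 59.434566497802734) 0.01615158153553085
```

```bash
cat >> h.py <<'E'
from scipy.linalg import logm,expm
t=np.radians(30); OFF=.0187
C=np.array([.582,.2345]); SY=.077
def yawv(psi): return np.array([np.cos(psi),np.sin(psi),0]),np.array([-np.sin(psi),np.cos(psi),0]),np.array([0,0,1.])
def mk(G,y,z):
    T=np.eye(4); T[:3,0]=np.cross(y,z);T[:3,1]=y;T[:3,2]=z;T[:3,3]=np.array(G)+OFF*z; return T
def grasp(x,y,psi,gz=.025,off=.013,back=0,t=t):
    xs,ys,zz=yawv(psi); z=-np.sin(t)*xs-np.cos(t)*zz
    return mk(np.array([x,y,gz])+off*xs-back*z,ys,z)
def pour(i,j,gz,psi=None,t=t):
    psi=SY if psi is None else psi
    a,b,_=yawv(SY); xs,ys,zz=yawv(psi)
    G=np.array([*C,0])+.053*i*a+.053*j*b-.006*xs; G[2]=gz
    return mk(G,ys,np.cos(t)*xs-np.sin(t)*zz)
def cur():
    p,R,o=pose(); T=np.eye(4);T[:3,:3]=R.as_matrix();T[:3,3]=p; return T
def step(T0,T1,n):
    S=np.real(expm(logm(np.linalg.inv(T0)@T1)/n))
    w=Ro.from_matrix(S[:3,:3]).as_rotvec()
    v=np.r_[S[:3,3]/.05, np.degrees(w)/6]
    print(n,'x',' '.join('%.3f'%k for k in v), 'MAX>1' if abs(v).max()>1 else '')
    return T1
def up(T,dz):
    T=T.copy();T[2,3]+=dz;return T
def sleeves():
    import collections
    out=[]
    for n in ['scene','side']:
        im,d=capture(n); W=world(n,d); hsv=cv2.cvtColor(im,cv2.COLOR_RGB2HSV); h=W[...,2]
        brown=(hsv[...,0]<30)|((hsv[...,0]>40)&(hsv[...,0]<85))
        m=((h>.028)&(h<.045)&(W[...,0]>.36)&(W[...,0]<.72)&(W[...,1]>-.45)&(W[...,1]<.1)).astype(np.uint8)
        k,l,st,c=cv2.connectedComponentsWithStats(m)
        for i in range(1,k):
            if st[i,4]<100: continue
            s=l==i; r=cv2.minAreaRect(W[s][:,:2].astype(np.float32)); a=r[2]
            if r[1][0]<r[1][1]: a-=90
            out.append((n,np.round(r[0],3),np.round(r[1],3),round((a+90)%180-90,1),st[i,4]))
    for o in out: print(*o)
E
python3 - <<'E'
from h import *
D=grasp(.609,.028,-.02,back=.10); g=grasp(.609,.028,-.02)
T=step(cur(),D,20); step(D,g,6); step(g,up(g,.1),5); step(up(g,.1),pour(1,-1,.16),20)
E
```

```text
20 x -0.586 -0.416 -0.001 0.039 0.248 -0.149 
6 x 0.000 0.000 0.333 0.000 0.000 -0.000 
5 x 0.200 0.000 -0.346 0.000 0.000 -0.000 
20 x -0.054 0.159 -0.033 -0.013 -0.749 -0.050
```

jog_arm(targets="-1 -0.586 -0.416 0 0.039 0.248 -0.149;-1 -0.586 -0.416 0 0.039 0.248 -0.149;-1 -0.586 -0.416 0 0.039 0.248 -0.149;-1 -0.586 -0.416 0 0.039 0.248 -0.149;-1 -0.586 -0.416 0 0.039 0.248 -0.149;-1 -0.586 -0.416 0 0.039 0.248 -0.149;-1 -0.586 -0.416 0 0.039 0.248 -0.149;-1 -0.586 -0.416 0 0.039 0.248 -0.149;-1 -0.586 -0.416 0 0.039 0.248 -0.149;-1 -0.586 -0.416 0 0.039 0.248 -0.149;-1 -0.586 -0.416 0 0.039 0.248 -0.149;-1 -0.586 -0.416 0 0.039 0.248 -0.149;-1 -0.586 -0.416 0 0.039 0.248 -0.149;-1 -0.586 -0.416 0 0.039 0.248 -0.149;-1 -0.586 -0.416 0 0.039 0.248 -0.149;-1 -0.586 -0.416 0 0.039 0.248 -0.149;-1 -0.586 -0.416 0 0.039 0.248 -0.149;-1 -0.586 -0.416 0 0.039 0.248 -0.149;-1 -0.586 -0.416 0 0.039 0.248 -0.149;-1 -0.586 -0.416 0 0.039 0.248 -0.149", squeeze=28)

```text
t: 2.1
tcp_pos: [0.6626, 0.027, 0.0939]
orientation: [-0.259, 0.01, 0.966, 0.004]
contact_force: [2.9, 0.3, 1.2]
width: 0.0857
gripper_force: 0.0
```

```bash
python3 - <<'E'
from h import *
im,d=capture('wrist'); cv2.imwrite('pics/w1.png',im[...,::-1]); W=world('wrist',d); h=W[...,2]
print(pose()[0],pose()[2]['q'].round(3))
m=((h>.028)&(h<.045)).astype(np.uint8);k,l,st,c=cv2.connectedComponentsWithStats(m)
for i in range(1,k):
    if st[i,4]>300: print(c[i],st[i,4],cv2.minAreaRect(W[l==i][:,:2].astype(np.float32)),np.median(h[l==i]))
sleeves()
D=grasp(.609,.028,-.02,back=.10); g=grasp(.609,.028,-.02)
step(cur(),D,2); step(cur(),g,6)
E
```

```text
[0.66526535 0.02304498 0.08243377] [-0.074  1.142  1.041  2.    -0.025 -0.045]
scene [ 0.492 -0.333] [0.08  0.057] 15.8 377
scene [ 0.624 -0.227] [0.061 0.079] -15.7 479
side [0.606 0.028] [0.064 0.078] -1.9 244
side [ 0.468 -0.11 ] [0.08  0.059] 19.5 303
side [ 0.621 -0.229] [0.063 0.08 ] -17.3 323
side [ 0.489 -0.336] [0.078 0.059] 15.2 383
2 x 0.043 0.005 -0.088 0.017 -0.041 -0.009 
6 x 0.013 0.001 0.304 0.006 -0.014 -0.003
```

View pics/w1.png

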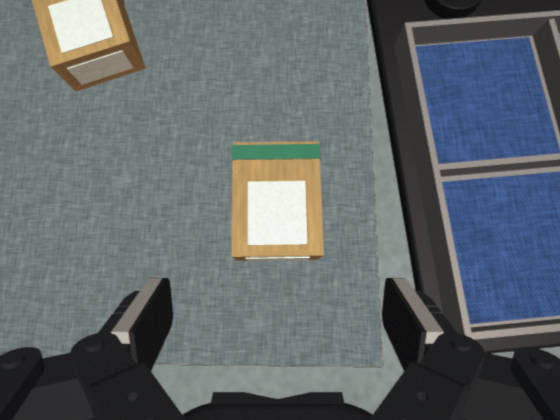

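The wrist view shows the sleeve at (278,200), centred between the fingers with its green mouth band on the far side. Approaching now.

jog_arm(targets="-1 0.013 0 0.304 0.006 -0.014 -0.003;-1 0.013 0 0.304 0.006 -0.014 -0.003;-1 0.013 0 0.304 0.006 -0.014 -0.003;-1 0.013 0 0.304 0.006 -0.014 -0.003;-1 0.013 0 0.304 0.006 -0.014 -0.003;-1 0.013 0 0.304 0.006 -0.014 -0.003;-1 0 0 0 0 0 0;-1 0 0 0 0 0 0;-1 0 0 0 0 0 0")

```text
t: 3.15
tcp_pos: [0.6141, 0.0296, 0.0195]
orientation: [-0.253, 0.008, 0.967, 0.002]
contact_force: [0.3, 0.1, -0.0]
width: 0.0855
gripper_force: 0.0
```

```bash
python3 - <<'E'
from h import *
T=cur(); print((T[:3,3]-OFF*T[:3,2]).round(4), (T[:3,3]).round(4)); g=grasp(.609,.028,-.02); step(T,g,1)
E
```

```text
[0.6232 0.0295 0.0358] [0.6141 0.0296 0.0195]
1 x -0.081 -0.034 0.200 -0.022 0.120 0.026
```

jog_arm(targets="-1 -0.08 -0.03 0.2 -0.02 0.12 0.03;-1 0 0 0 0 0 0;1 0 0 0 0 0 0;1 0 0 0 0 0 0;1 0 0 0 0 0 0;1 0 0 0 0 0 0;1 0 0 0 0 0 0;1 0 0 0 0 0 0;1 0 0 0 0 0 0", squeeze=28)

```text
t: 4.05
tcp_pos: [0.6119, 0.0278, 0.0067]
orientation: [-0.26, 0.01, 0.965, 0.003]
contact_force: [-0.0, -1.3, -2.0]
width: 0.0557
gripper_force: 30.1
```

```bash
python3 - <<'E'
from h import *
T=cur(); print((T[:3,3]-OFF*T[:3,2]).round(4), (T[:3,3]).round(4)); g=grasp(.609,.028,-.02); step(T,g,1)
step(T,up(T,.1),5);step(up(T,.1),pour(1,-1,.16),20)
E
```

```text
[0.6213 0.0276 0.0229] [0.6119 0.0278 0.0067]
1 x 0.009 0.003 -0.044 0.001 -0.028 -0.007 
5 x 0.201 -0.000 -0.346 -0.000 0.000 0.000 
20 x -0.055 0.159 -0.035 -0.013 -0.751 -0.050
```

jog_arm(targets="1 0.2 0 -0.346 0 0 0;1 0.2 0 -0.346 0 0 0;1 0.2 0 -0.346 0 0 0;1 0.2 0 -0.346 0 0 0;1 0.2 0 -0.346 0 0 0")

```text
t: 4.55
tcp_pos: [0.6121, 0.0278, 0.1075]
orientation: [-0.26, 0.01, 0.965, 0.003]
contact_force: [-1.0, -0.1, -1.5]
width: 0.0556
gripper_force: 30.0
```

jog_arm(targets="1 -0.055 0.159 -0.035 -0.013 -0.751 -0.05;1 -0.055 0.159 -0.035 -0.013 -0.751 -0.05;1 -0.055 0.159 -0.035 -0.013 -0.751 -0.05;1 -0.055 0.159 -0.035 -0.013 -0.751 -0.05;1 -0.055 0.159 -0.035 -0.013 -0.751 -0.05;1 -0.055 0.159 -0.035 -0.013 -0.751 -0.05;1 -0.055 0.159 -0.035 -0.013 -0.751 -0.05;1 -0.055 0.159 -0.035 -0.013 -0.751 -0.05;1 -0.055 0.159 -0.035 -0.013 -0.751 -0.05;1 -0.055 0.159 -0.035 -0.013 -0.751 -0.05;1 -0.055 0.159 -0.035 -0.013 -0.751 -0.05;1 -0.055 0.159 -0.035 -0.013 -0.751 -0.05;1 -0.055 0.159 -0.035 -0.013 -0.751 -0.05;1 -0.055 0.159 -0.035 -0.013 -0.751 -0.05;1 -0.055 0.159 -0.035 -0.013 -0.751 -0.05;1 -0.055 0.159 -0.035 -0.013 -0.751 -0.05;1 -0.055 0.159 -0.035 -0.013 -0.751 -0.05;1 -0.055 0.159 -0.035 -0.013 -0.751 -0.05;1 -0.055 0.159 -0.035 -0.013 -0.751 -0.05;1 -0.055 0.159 -0.035 -0.013 -0.751 -0.05")

```text
t: 6.55
tcp_pos: [0.6488, 0.1868, 0.1505]
orientation: [0.5, -0.034, 0.865, 0.019]
contact_force: [-64.3, -23.5, -10.2]
width: 0.0556
gripper_force: 30.8
```

jog_arm(targets="1 0 0 0 0 0 0;1 0 0 0 0 0 0;1 0 0 0 0 0 0;1 0 0 0 0 0 0")

```text
t: 6.95
tcp_pos: [0.6488, 0.186, 0.1497]
orientation: [0.499, -0.033, 0.866, 0.018]
contact_force: [0.6, 0.7, -0.7]
width: 0.0555
gripper_force: 31.4
```

```bash
python3 - <<'E'
from h import *
T=cur(); print((T[:3,3]-OFF*T[:3,2]).round(4),pose()[2]['q'].round(2)); g=pour(1,-1,.16); print(T[:3,:3].round(3),g[:3,:3].round(3));step(T,g,1)
step(T,pour(1,-1,.095),4)
im,d=capture('side'); cv2.imwrite('pics/s2.png',cv2.resize(im[120:260,190:350,::-1],None,fx=4,fy=4))
E
```

```text
[0.6326 0.1847 0.1591] [ 0.21  0.21 -1.03 -0.71 -0.12  0.07]
[[-0.5   -0.076  0.863]
 [-0.039  0.997  0.065]
 [-0.865 -0.001 -0.501]] [[-0.499 -0.077  0.863]
 [-0.038  0.997  0.067]
 [-0.866  0.    -0.5  ]]
1 x -0.020 0.011 -0.003 -0.013 -0.015 0.005 
4 x 0.276 0.003 0.162 -0.003 -0.004 0.001
```

View pics/s2.png

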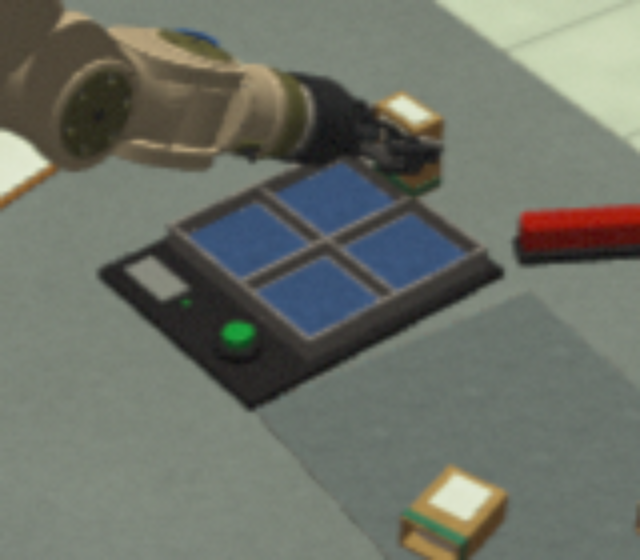

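The side view shows the sleeve held mouth down above the far-right compartment. q3 is at its limit, so I'll fit the arm's kinematics and check reach.

```bash
cat >> h.py <<'E'
def row(q2,q3): return q2,q2-q3
def fit(samples):
    A=[];b=[]
    for r,z,q2,q3,q4 in samples:
        f=q2-q3;p=f+q4
        A.append([1,0,np.sin(q2),np.cos(f),np.sin(f),np.cos(p)]);b.append(r)
        A.append([0,1,np.cos(q2),-np.sin(f),np.cos(f),-np.sin(p)]);b.append(z)
    return np.linalg.lstsq(np.array(A),np.array(b),rcond=None)
E
python3 - <<'E'
from h import *
o=pose()[2];q=o['q'];p=o['tcp_pos']
# q5 small: treat as planar
S=[(np.hypot(.19088,.54182),.2304,.31401,.04496,1.30364),(np.hypot(.66527,.02304),.0824,1.142,1.041,2.0),(np.hypot(*p[:2]),p[2],q[1],q[2],q[3])]
print(q.round(4)); print(*fit(S))
E
```

```text
[ 0.2136  0.2115 -1.0268 -0.7097 -0.1195  0.0683]
[-0.03206202  0.2713372   0.53797465  0.44626608  0.04153782  0.47402607] [] 6 [3.07787997 2.44152182 1.31976264 0.86776316 0.26534702 0.02075468]
```

jog_arm(targets="1 0.276 0 0.162 0 0 0;1 0.276 0 0.162 0 0 0;1 0.276 0 0.162 0 0 0;1 0.276 0 0.162 0 0 0;1 0 0 0 0 0 0;1 0 0 0 0 0 0;1 0 0 0 0 0 0")

```text
t: 7.7
tcp_pos: [0.664, 0.1927, 0.0923]
orientation: [0.494, -0.032, 0.869, 0.017]
contact_force: [-0.8, 0.4, -1.2]
width: 0.0555
gripper_force: 31.4
```

```bash
python3 - <<'E'
from h import *
T=cur(); print((T[:3,3]-OFF*T[:3,2]).round(4),pose()[2]['q'].round(3)); step(T,pour(1,-1,.095),1)
o=pose()[2];q=o['q'];p=o['tcp_pos']
S=[(np.hypot(.19088,.54182),.2304,.31401,.04496,1.30364),(np.hypot(.66527,.02304),.0824,1.142,1.041,2.0),(np.hypot(.6488,.186),.1497,.2115,-1.0268,-.7097),(np.hypot(*p[:2]),p[2],q[1],q[2],q[3])]
print(*fit(S))
T1=T.copy(); T1[2,3]-=.02; step(T,T1,1)
E
```

```text
[0.6479 0.1915 0.1019] [ 0.223  0.386 -1.026 -0.871 -0.131  0.075]
1 x 0.271 -0.100 -0.194 -0.051 -0.119 0.004 
[-0.00628056  0.24819565  0.5231642   0.42164545  0.04828518  0.45028943] [1.85102883e-06] 6 [3.44458612 2.85764881 1.65456174 1.06301694 0.31568715 0.0378387 ]
1 x 0.344 0.001 0.204 -0.000 -0.000 -0.000
```

```bash
cat >> h.py <<'E'
from scipy.optimize import least_squares
LO=np.array([-2.76,-.86,-1.03,-2.2,-1.47,-3.14]);HI=np.array([2.76,1.69,1.26,2.34,1.5,3.14])
def fk(q,k):
    a,h,L1,L2,L2b,L4,L5,y0=k; f=q[1]-q[2];p=f+q[3]
    e=np.array([np.cos(p),0,-np.sin(p)]);Y=np.array([0,1.,0])
    z=np.cos(q[4])*e+np.sin(q[4])*Y; y=-np.sin(q[4])*e+np.cos(q[4])*Y; x=np.cross(y,z)
    P=np.array([a+L1*np.sin(q[1])+L2*np.cos(f)+L2b*np.sin(f),y0,h+L1*np.cos(q[1])-L2*np.sin(f)+L2b*np.cos(f)])+L4*e+L5*z
    R=Ro.from_euler('z',q[0]).as_matrix()@np.c_[x,y,z]@Ro.from_euler('z',q[5]).as_matrix()
    T=np.eye(4);T[:3,:3]=R;T[:3,3]=Ro.from_euler('z',q[0]).as_matrix()@P
    return T
def getk():
    D=np.load('kin.npy'); k0=np.array([0,.25,.52,.42,.05,.15,.30,.08])
    f=lambda k:np.r_[np.concatenate([fk(d[:6],k)[:3,3]-d[6:] for d in D]),.01*(k-k0)]
    return least_squares(f,k0).x
def ik(T,k,q0):
    best=None
    for s in [q0]+[np.clip(q0+d,LO+.01,HI-.01) for d in np.random.default_rng(0).normal(0,.7,(14,6))]:
        f=lambda q:np.r_[(fk(q,k)[:3,3]-T[:3,3])*10,Ro.from_matrix(T[:3,:3].T@fk(q,k)[:3,:3]).as_rotvec()]
        r=least_squares(f,s,bounds=(LO+.005,HI-.005))
        if best is None or r.cost<best.cost-1e-7: best=r
    return best.x,np.sqrt(2*best.cost)
E
python3 - <<'E'
from h import *
o=pose()[2]
D=[[1.09237192,.314011766,.0449555132,1.30364053,0,1.43121271,.19087662,.54182093,.23039285],
[.2136,.2115,-1.0268,-.7097,-.1195,.0683,.6488,.186,.1497],
[-.074,1.142,1.041,2.0,-.025,-.045,.66527,.02304,.0824],[*o['q'],*o['tcp_pos']]]
np.save('kin.npy',np.array(D)); k=getk(); print(k.round(4))
for d in D: print((fk(np.array(d[:6]),k)[:3,3]-d[6:]).round(4))
print((fk(o['q'],k)[:3,:3]-cur()[:3,:3]).round(3))
q0=o['q']
for i,j in [(1,-1),(1,1),(-1,-1),(-1,1)]:
    for hd in [0,.3,.6,.9,1.2,1.57]:
        r=[]
        for gz in [.066,.16]:
            q,e=ik(pour(i,j,gz,SY+hd),k,q0); r+= [round(e,3),q.round(2)]
        print(i,j,hd,*r)
E
```

```text
[-1.000e-04  2.327e-01  5.186e-01  4.094e-01  5.560e-02  1.416e-01
  2.989e-01  7.980e-02]
[ 0.0001 -0.0002 -0.0001]
[ 0.0001 -0.      0.0002]
[0.0001 0.0002 0.0001]
[-0.0001 -0.     -0.0001]
[[ 0. -0. -0.]
 [ 0. -0. -0.]
 [ 0. -0.  0.]]Traceback (most recent call last):
  File "<stdin>", line 14, in <module>
  File "h.py", line 75, in ik
    r=least_squares(f,s,bounds=(LO+.005,HI-.005))
    return func(*args, **kwargs)
    raise ValueError("Initial guess is outside of provided bounds")
ValueError: Initial guess is outside of provided bounds
```

Excellent fit. Now I'll scan the headings.

```bash
sed -i 's/for s in \[q0\]+/for s in [np.clip(q0,LO+.01,HI-.01)]+/; s/(14,6)/(6,6)/' h.py; cat > scan.py <<'E'
from h import *
k=getk();q0=pose()[2]['q']
for i,j in [(1,-1),(1,1),(-1,-1),(-1,1)]:
    for hd in [-1.2,-.6,0,.6,1.2,1.57]:
        r=[]
        for gz in [.066,.16]:
            q,e=ik(pour(i,j,gz,SY+hd),k,q0); r+= [round(e,3),q.round(2)]
        print(i,j,hd,*r)
for x,y,p in [(.468,-.109,.35),(.49,-.335,.26),(.623,-.228,-.28)]:
    for tt in [20,30,40]:
        q,e=ik(grasp(x,y,p,t=np.radians(tt)),k,np.array([-.3,1.1,1,2,0,0.]));q2,e2=ik(grasp(x,y,p,back=.1,t=np.radians(tt)),k,q); print(x,tt,round(e,3),q.round(2),round(e2,3),q2.round(2))
E
timeout 500 python3 scan.py
```

```text
1 -1 -1.2 0.0 [ 0.54  0.78 -0.03  0.92 -1.04  1.75] 0.0 [ 0.54  0.68  0.05  1.09 -1.04  1.75]
1 -1 -0.6 0.0 [ 0.48  0.51 -0.77 -0.46 -0.82  0.66] 0.0 [ 0.48  0.32 -0.71 -0.21 -0.82  0.66]
1 -1 0 0.084 [ 0.23  0.42 -1.02 -0.84 -0.15  0.09] 0.001 [ 0.21  0.21 -1.02 -0.71 -0.12  0.07]
1 -1 0.6 0.0 [-0.11  0.46 -1.   -0.78  0.66 -0.47] 0.0 [-0.11  0.21 -0.93 -0.46  0.66 -0.47]
1 -1 1.2 0.0 [-0.23  0.58 -0.43  0.45  1.04 -1.45] 0.0 [-0.23  0.45 -0.36  0.65  1.04 -1.45]
1 -1 1.57 0.0 [-0.22  0.84  0.07  1.26  0.98 -2.11] 0.0 [-0.22  0.74  0.14  1.43  0.98 -2.11]
1 1 -1.2 0.0 [ 0.67  0.94  0.3   1.29 -1.01  1.99] 0.0 [ 0.67  0.86  0.38  1.45 -1.01  1.99]
1 1 -0.6 0.0 [ 0.65  0.57 -0.56 -0.15 -0.92  0.87] 0.0 [ 0.65  0.41 -0.5   0.07 -0.92  0.87]
1 1 0 0.0 [ 0.45  0.51 -0.98 -0.94 -0.32  0.19] 0.0 [ 0.45  0.27 -0.92 -0.63 -0.32  0.19]
1 1 0.6 0.0 [ 0.13  0.49 -1.   -0.9   0.47 -0.3 ] 0.0 [ 0.13  0.24 -0.93 -0.58  0.47 -0.3 ]
1 1 1.2 0.0 [-0.05  0.54 -0.56  0.07  1.   -1.1 ] 0.0 [-0.05  0.39 -0.49  0.29  1.   -1.1 ]
1 1 1.57 0.0 [-0.06  0.76 -0.06  0.97  1.03 -1.83] 0.0 [-0.06  0.66  0.01  1.
[... 1295 characters left out ...]
.51] 0.0 [-0.18  0.7   0.19  1.53 -0.26 -0.47]
0.468 40 0.0 [-0.19  0.83  0.12  1.48 -0.34 -0.43] 0.0 [-0.14  0.88  0.41  1.74 -0.31 -0.39]
0.49 20 0.0 [-0.6   0.71  0.06  1.16 -0.26 -0.82] 0.0 [-0.56  0.69  0.27  1.4  -0.25 -0.79]
0.49 30 0.0 [-0.55  0.83  0.23  1.35 -0.37 -0.74] 0.0 [-0.5   0.85  0.49  1.61 -0.35 -0.69]
0.49 40 0.0 [-0.51  0.96  0.41  1.56 -0.46 -0.64] 0.0 [-0.45  1.05  0.77  1.86 -0.43 -0.58]
0.623 20 0.0 [-0.44  0.94  0.52  1.5  -0.06 -0.15] 0.0 [-0.44  1.    0.88  1.79 -0.05 -0.15]
0.623 30 0.0 [-0.44  1.15  0.88  1.82 -0.08 -0.13] 0.106 [-0.43  1.2   1.25  2.04 -0.07 -0.14]
0.623 40 0.067 [-0.43  1.35  1.25  2.11 -0.09 -0.12] 0.298 [-0.42  1.21  1.25  2.02 -0.08 -0.13]
```

```bash
cat > s.py <<'E'
from h import *
step(cur(),pour(1,1,.16,SY+1.2),16)
step(pour(1,1,.16,SY+1.2),pour(1,1,.1,SY+1.2),4)
E
python3 s.py
```

```text
16 x -0.090 0.140 0.009 -0.621 -0.008 -0.362 
4 x 0.260 0.000 0.150 -0.000 0.000 0.000
```

jog_arm(targets="1 -0.09 0.14 0.009 -0.621 -0.008 -0.362;1 -0.09 0.14 0.009 -0.621 -0.008 -0.362;1 -0.09 0.14 0.009 -0.621 -0.008 -0.362;1 -0.09 0.14 0.009 -0.621 -0.008 -0.362;1 -0.09 0.14 0.009 -0.621 -0.008 -0.362;1 -0.09 0.14 0.009 -0.621 -0.008 -0.362;1 -0.09 0.14 0.009 -0.621 -0.008 -0.362;1 -0.09 0.14 0.009 -0.621 -0.008 -0.362;1 -0.09 0.14 0.009 -0.621 -0.008 -0.362;1 -0.09 0.14 0.009 -0.621 -0.008 -0.362;1 -0.09 0.14 0.009 -0.621 -0.008 -0.362;1 -0.09 0.14 0.009 -0.621 -0.008 -0.362;1 -0.09 0.14 0.009 -0.621 -0.008 -0.362;1 -0.09 0.14 0.009 -0.621 -0.008 -0.362;1 -0.09 0.14 0.009 -0.621 -0.008 -0.362;1 -0.09 0.14 0.009 -0.621 -0.008 -0.362;1 0 0 0 0 0 0;1 0 0 0 0 0 0;1 0 0 0 0 0 0")

```text
t: 9.6
tcp_pos: [0.633, 0.3012, 0.1497]
orientation: [0.402, -0.516, 0.696, 0.298]
contact_force: [-0.6, -0.0, -1.0]
width: 0.0556
gripper_force: 31.4
```

```bash
python3 - <<'E'
from h import *
T=cur();G=T[:3,3]-OFF*T[:3,2]; print(G.round(4),pour(1,1,.16,SY+1.2)[:3,3],T[:3,3],T[:3,:3].round(3),pose()[2]['q'].round(2))
step(T,pour(1,1,.09,SY+1.2),4)
E
```

```text
[0.6283 0.2857 0.1591] [0.63371825 0.30117778 0.15065   ] [0.63304368 0.30120583 0.14969644] [[-0.145 -0.957  0.252]
 [-0.479  0.291  0.828]
 [-0.866 -0.    -0.5  ]] [-0.05  0.39 -0.5   0.28  1.   -1.11]
4 x 0.299 -0.003 0.173 -0.003 -0.001 -0.001
```

jog_arm(targets="1 0.3 0 0.173 0 0 0;1 0.3 0 0.173 0 0 0;1 0.3 0 0.173 0 0 0;1 0.3 0 0.173 0 0 0;1 0 0 0 0 0 0;1 0 0 0 0 0 0")

```text
t: 10.2
tcp_pos: [0.6326, 0.3014, 0.0803]
orientation: [0.401, -0.516, 0.696, 0.298]
contact_force: [0.3, -0.4, -0.9]
width: 0.0557
gripper_force: 31.3
```

jog_arm(targets="1 0.346 0 0.2 0 0 0")

```text
t: 10.3
tcp_pos: [0.6359, 0.3014, 0.0645]
orientation: [0.404, -0.517, 0.694, 0.296]
contact_force: [1.0, -0.1, -1.0]
width: 0.0558
gripper_force: 31.5
```

jog_arm(targets="1 0.1 0 0.058 0 0 0")

```text
t: 10.4
tcp_pos: [0.6339, 0.3015, 0.0562]
orientation: [0.403, -0.516, 0.695, 0.298]
contact_force: [-3.0, -7.2, 16.8]
width: 0.0557
gripper_force: 30.9
```

jog_arm(targets="1 0 0 0 0 0 0")

```text
t: 10.5
tcp_pos: [0.6339, 0.3015, 0.0562]
orientation: [0.402, -0.516, 0.695, 0.298]
contact_force: [-0.3, 0.3, 0.4]
width: 0.0558
gripper_force: 29.7
```

jog_arm(targets="1 -0.26 0 -0.15 0 0 0;1 -0.26 0 -0.15 0 0 0;1 0 0 0 0 0 0;1 0.346 0 0.2 0 0 0;1 0.23 0 0.133 0 0 0")

```text
t: 11.0
tcp_pos: [0.6344, 0.3018, 0.0542]
orientation: [0.404, -0.516, 0.693, 0.299]
contact_force: [-15.7, -15.4, 39.7]
width: 0.0556
gripper_force: 34.4
```

jog_arm(targets="1 -0.26 0 -0.15 0 0 0;1 -0.26 0 -0.15 0 0 0;1 0 0 0 0 0 0;1 0.346 0 0.2 0 0 0;1 0.23 0 0.133 0 0 0")

```text
t: 11.5
tcp_pos: [0.6343, 0.3019, 0.0513]
orientation: [0.405, -0.516, 0.693, 0.299]
contact_force: [-18.0, -18.1, 42.9]
width: 0.0558
gripper_force: 35.7
```

jog_arm(targets="1 -0.26 0 -0.15 0 0 0;1 -0.26 0 -0.15 0 0 0;1 0 0 0 0 0 0")

```text
t: 11.8
tcp_pos: [0.6344, 0.3013, 0.0796]
orientation: [0.402, -0.517, 0.695, 0.297]
contact_force: [1.0, 0.8, -0.3]
width: 0.0555
gripper_force: 31.2
```

jog_arm(targets="1 -0.26 0 -0.15 0 0 0;1 -0.26 0 -0.15 0 0 0;1 -0.26 0 -0.15 0 0 0;1 -0.26 0 -0.15 0 0 0;1 -0.26 0 -0.15 0 0 0;1 0 0 0 0 0 0;1 0 0 0 0 0 0")

```text
t: 12.5
tcp_pos: [0.6331, 0.3013, 0.1523]
orientation: [0.401, -0.516, 0.696, 0.298]
contact_force: [-0.2, -0.1, -0.6]
width: 0.0551
gripper_force: 31.1
```

```bash
python3 - <<'E'
from h import *
ims=[]
for n in ['scene','side']:
    im,d=capture(n); W=world(n,d)
    P=camera_params(n); c=np.array(P['R'])@[.62,.25,.08]+P['t']; u,v=int(P['fx']*c[0]/c[2]+P['cx']),int(P['fy']*c[1]/c[2]+P['cy'])
    ims.append(cv2.resize(im[max(v-65,0):v+65,u-65:u+65,::-1],(400,400)))
cv2.imwrite('pics/c3.png',np.hstack(ims)); print(pose()[2]['contact_force'])
E
```

```text
[-0.84387803 -0.28755531  0.14400386]
```

View pics/c3.png

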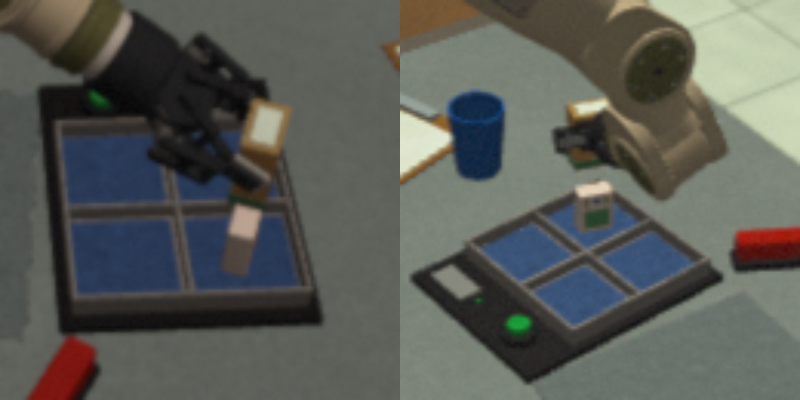

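The logger stands in the far-left compartment: (595,205) in the side crop, (240,240) in the scene crop. The sleeve is empty, so I'll plan its return.

```bash
cat >> h.py <<'E'
def check(T0,T1,n,k,q0):
    S=logm(np.linalg.inv(T0)@T1); me=0;md=0;gz=9;q=q0
    for s in np.linspace(0,1,9)[1:]:
        T=np.real(T0@expm(S*s)); qn,e=ik(T,k,q); me=max(me,e); md=max(md,(abs(qn-q)/[2.57,2.57,3.14,3.14,3.14,3.14]).max()/(n/8*.1)); q=qn; G=T[:3,3]-OFF*T[:3,2]; gz=min(gz,G[2])
    print('ikerr %.3f speedfrac %.2f minGz %.3f'%(me,md,gz)); step(T0,T1,n); return T1,q
E
python3 - <<'E'
from h import *
k=getk();q=pose()[2]['q'];T=cur()
H=grasp(.609,.028,-.02,gz=.15,off=.008)
T,q=check(T,H,26,k,q)
g=grasp(.609,.028,-.02,gz=.028,off=.008); step(H,g,6)
E
```

```text
ikerr 0.000 speedfrac 0.24 minGz 0.118
26 x 0.156 -0.164 -0.066 0.136 0.486 0.504 
6 x -0.203 0.000 0.352 0.000 0.000 -0.000
```

jog_arm(targets="1 -0.346 0 -0.2 0 0 0;1 -0.346 0 -0.2 0 0 0;1 0 0 0 0 0 0;1 0 0 0 0 0 0")

```text
t: 13.0
tcp_pos: [0.6332, 0.3012, 0.1923]
orientation: [0.401, -0.516, 0.696, 0.298]
contact_force: [-0.2, -0.9, -0.9]
width: 0.0557
gripper_force: 31.1
```

```bash
python3 - <<'E'
from h import *
k=getk();q=pose()[2]['q'];T=cur()
H=grasp(.609,.028,-.02,gz=.13,off=.008)
check(T,H,18,k,q)
E
```

```text
ikerr 0.000 speedfrac 0.32 minGz 0.117
18 x 0.249 -0.259 -0.030 0.195 0.703 0.728
```

jog_arm(targets="1 0.249 -0.259 -0.03 0.195 0.703 0.728;1 0.249 -0.259 -0.03 0.195 0.703 0.728;1 0.249 -0.259 -0.03 0.195 0.703 0.728;1 0.249 -0.259 -0.03 0.195 0.703 0.728;1 0.249 -0.259 -0.03 0.195 0.703 0.728;1 0.249 -0.259 -0.03 0.195 0.703 0.728;1 0.249 -0.259 -0.03 0.195 0.703 0.728;1 0.249 -0.259 -0.03 0.195 0.703 0.728;1 0.249 -0.259 -0.03 0.195 0.703 0.728;1 0.249 -0.259 -0.03 0.195 0.703 0.728;1 0.249 -0.259 -0.03 0.195 0.703 0.728;1 0.249 -0.259 -0.03 0.195 0.703 0.728;1 0.249 -0.259 -0.03 0.195 0.703 0.728;1 0.249 -0.259 -0.03 0.195 0.703 0.728;1 0.249 -0.259 -0.03 0.195 0.703 0.728;1 0.249 -0.259 -0.03 0.195 0.703 0.728;1 0.249 -0.259 -0.03 0.195 0.703 0.728;1 0.249 -0.259 -0.03 0.195 0.703 0.728;1 0 0 0 0 0 0;1 0 0 0 0 0 0")

```text
t: 15.0
tcp_pos: [0.6083, 0.0287, 0.1122]
orientation: [-0.259, 0.009, 0.966, 0.004]
contact_force: [-0.2, 0.4, -0.6]
width: 0.0557
gripper_force: 31.1
```

jog_arm(targets="1 0 0 0 0 0 0;1 0 0 0 0 0 0")

```text
t: 15.2
tcp_pos: [0.6082, 0.0291, 0.1151]
orientation: [-0.258, 0.009, 0.966, 0.003]
contact_force: [0.1, -0.0, -1.7]
width: 0.0559
gripper_force: 31.1
```

```bash
python3 - <<'E'
from h import *
T=cur(); print((T[:3,3]-OFF*T[:3,2]).round(4),T[:3,2].round(3)); step(T,grasp(.609,.028,-.02,gz=.032,off=.008),5)
E
```

```text
[0.6175 0.0289 0.1314] [-0.498  0.01  -0.867]
5 x -0.196 -0.005 0.345 0.001 0.004 0.004
```

jog_arm(targets="1 -0.196 -0.005 0.345 0 0 0;1 -0.196 -0.005 0.345 0 0 0;1 -0.196 -0.005 0.345 0 0 0;1 -0.196 -0.005 0.345 0 0 0;1 -0.196 -0.005 0.345 0 0 0;1 -0.02 0 0.035 0 0 0;1 -0.02 0 0.035 0 0 0;1 -0.02 0 0.035 0 0 0;1 0 0 0 0 0 0;1 0 0 0 0 0 0")

```text
t: 16.2
tcp_pos: [0.608, 0.0274, 0.0104]
orientation: [-0.258, 0.009, 0.966, 0.003]
contact_force: [-1.6, -0.5, -0.7]
width: 0.0555
gripper_force: 31.1
```

jog_arm(targets="1 -0.02 0 0.035 0 0 0;1 0 0 0 0 0 0")

```text
t: 16.4
tcp_pos: [0.6075, 0.0273, 0.0075]
orientation: [-0.258, 0.009, 0.966, 0.003]
contact_force: [-0.6, 0.2, -1.0]
width: 0.0557
gripper_force: 31.1
```

jog_arm(targets="1 -0.02 0 0.035 0 0 0;1 0 0 0 0 0 0")

```text
t: 16.6
tcp_pos: [0.6076, 0.0273, 0.006]
orientation: [-0.258, 0.009, 0.966, 0.003]
contact_force: [-0.1, 0.2, 3.8]
width: 0.0557
gripper_force: 31.5
```

jog_arm(targets="-1 0 0 0 0 0 0;-1 0 0 0 0 0 0;-1 0 0 0 0 0 0;-1 0 0 0 0 0 0;-1 0 0 0 0 0 0;-1 0 0 -0.35 0 0 0;-1 0 0 -0.35 0 0 0;-1 0 0 -0.35 0 0 0;-1 0 0 -0.35 0 0 0;-1 0 0 -0.35 0 0 0;-1 0 0 -0.35 0 0 0;-1 0 0 0 0 0 0;-1 0 0 0 0 0 0")

```text
t: 17.9
tcp_pos: [0.6601, 0.0263, 0.0957]
orientation: [-0.258, 0.009, 0.966, 0.003]
contact_force: [-0.2, -0.2, 0.2]
width: 0.0855
gripper_force: 0.0
```

```bash
python3 - <<'E'
from h import *
sleeves(); k=getk();q=pose()[2]['q'];T=cur(); print(T[:3,3])
x,y,p=.4685,-.109,.346
check(T,grasp(x,y,p,back=.1),14,k,q)
E
```

```text
scene [ 0.491 -0.334] [0.078 0.057] 15.5 378
scene [ 0.624 -0.226] [0.059 0.079] -14.5 472
scene [0.635 0.028] [0.028 0.055] -88.2 117
side [0.608 0.027] [0.08  0.063] 0.0 247
side [ 0.468 -0.112] [0.079 0.059] 20.4 310
side [ 0.622 -0.23 ] [0.063 0.08 ] -17.8 309
side [ 0.49  -0.337] [0.078 0.06 ] 15.7 388
[0.65931008 0.02631304 0.09539193]
ikerr 0.000 speedfrac 0.30 minGz 0.112
14 x 0.194 -0.136 0.112 0.125 -0.001 -0.215
```

jog_arm(targets="-1 0.194 -0.136 0.112 0.125 0 -0.215;-1 0.194 -0.136 0.112 0.125 0 -0.215;-1 0.194 -0.136 0.112 0.125 0 -0.215;-1 0.194 -0.136 0.112 0.125 0 -0.215;-1 0.194 -0.136 0.112 0.125 0 -0.215;-1 0.194 -0.136 0.112 0.125 0 -0.215;-1 0.194 -0.136 0.112 0.125 0 -0.215;-1 0.194 -0.136 0.112 0.125 0 -0.215;-1 0.194 -0.136 0.112 0.125 0 -0.215;-1 0.194 -0.136 0.112 0.125 0 -0.215;-1 0.194 -0.136 0.112 0.125 0 -0.215;-1 0.194 -0.136 0.112 0.125 0 -0.215;-1 0.194 -0.136 0.112 0.125 0 -0.215;-1 0.194 -0.136 0.112 0.125 0 -0.215;-1 0 0 0 0 0 0;-1 0 0 0 0 0 0;-1 0 0 0 0 0 0;-1 0 0 0 0 0 0")

```text
t: 19.8
tcp_pos: [0.5201, -0.0903, 0.0961]
orientation: [-0.255, -0.166, 0.952, -0.045]
contact_force: [-0.7, -0.8, -0.4]
width: 0.0857
gripper_force: 0.0
```

```bash
python3 - <<'E'
from h import *
sleeves(); T=cur(); step(T,grasp(.4685,-.11,.346,gz=.024,off=.015),6)
E
```

```text
scene [ 0.491 -0.334] [0.078 0.057] 15.4 375
scene [ 0.483 -0.104] [0.051 0.056] -70.5 217
scene [ 0.624 -0.226] [0.059 0.079] -15.2 471
scene [0.61 0.03] [0.056 0.081] -1.5 444
side [0.607 0.024] [0.08  0.061] 4.3 190
side [ 0.466 -0.11 ] [0.082 0.061] 20.0 303
side [ 0.622 -0.229] [0.063 0.077] -18.7 317
side [ 0.49  -0.337] [0.08 0.06] 15.4 383
6 x -0.004 -0.003 0.337 -0.000 0.001 -0.001
```

jog_arm(targets="-1 0 0 0.337 0 0 0;-1 0 0 0.337 0 0 0;-1 0 0 0.337 0 0 0;-1 0 0 0.337 0 0 0;-1 0 0 0.337 0 0 0;-1 0 0 0.337 0 0 0;-1 0 0 0 0 0 0;-1 0 0 0 0 0 0;1 0 0 0 0 0 0;1 0 0 0 0 0 0;1 0 0 0 0 0 0;1 0 0 0 0 0 0;1 0 0 0 0 0 0;1 0 0 0 0 0 0;1 0 0 0 0 0 0", squeeze=28)

```text
t: 21.4
tcp_pos: [0.4736, -0.1079, 0.0095]
orientation: [-0.253, -0.166, 0.952, -0.045]
contact_force: [2.8, 0.2, 5.6]
width: 0.0556
gripper_force: 30.7
```

```bash
python3 - <<'E'
from h import *
k=getk();q=pose()[2]['q'];T=cur(); print((T[:3,3]-OFF*T[:3,2]).round(4)); step(T,up(T,.12),6); check(up(T,.12),pour(-1,1,.17,SY+1.2),22,k,q)
E
```

```text
[ 0.4823 -0.1047  0.0257]
6 x 0.199 -0.001 -0.347 0.000 0.000 0.000 
ikerr 0.000 speedfrac 0.25 minGz 0.091
22 x -0.327 0.234 0.077 -0.117 -0.627 -0.430
```

jog_arm(targets="1 0.199 0 -0.347 0 0 0;1 0.199 0 -0.347 0 0 0;1 0.199 0 -0.347 0 0 0;1 0.199 0 -0.347 0 0 0;1 0.199 0 -0.347 0 0 0;1 0.199 0 -0.347 0 0 0;1 0.199 0 -0.347 0 0 0;1 0.199 0 -0.347 0 0 0;1 0.199 0 -0.347 0 0 0;1 0 0 0 0 0 0;1 0 0 0 0 0 0;1 0 0 0 0 0 0")

```text
t: 22.6
tcp_pos: [0.4722, -0.1074, 0.1874]
orientation: [-0.255, -0.166, 0.951, -0.044]
contact_force: [0.1, 0.4, -1.1]
width: 0.0555
gripper_force: 30.3
```

```bash
python3 - <<'E'
from h import *
k=getk();q=pose()[2]['q'];T=cur(); print((T[:3,3]-OFF*T[:3,2]).round(4)); check(T,pour(-1,1,.17,SY+1.2),20,k,q)
E
```

```text
[ 0.481  -0.1043  0.2036]
ikerr 0.000 speedfrac 0.25 minGz 0.121
20 x -0.347 0.241 0.145 -0.127 -0.690 -0.474
```

jog_arm(targets="1 -0.347 0.241 0.145 -0.127 -0.69 -0.474;1 -0.347 0.241 0.145 -0.127 -0.69 -0.474;1 -0.347 0.241 0.145 -0.127 -0.69 -0.474;1 -0.347 0.241 0.145 -0.127 -0.69 -0.474;1 -0.347 0.241 0.145 -0.127 -0.69 -0.474;1 -0.347 0.241 0.145 -0.127 -0.69 -0.474;1 -0.347 0.241 0.145 -0.127 -0.69 -0.474;1 -0.347 0.241 0.145 -0.127 -0.69 -0.474;1 -0.347 0.241 0.145 -0.127 -0.69 -0.474;1 -0.347 0.241 0.145 -0.127 -0.69 -0.474;1 -0.347 0.241 0.145 -0.127 -0.69 -0.474;1 -0.347 0.241 0.145 -0.127 -0.69 -0.474;1 -0.347 0.241 0.145 -0.127 -0.69 -0.474;1 -0.347 0.241 0.145 -0.127 -0.69 -0.474;1 -0.347 0.241 0.145 -0.127 -0.69 -0.474;1 -0.347 0.241 0.145 -0.127 -0.69 -0.474;1 -0.347 0.241 0.145 -0.127 -0.69 -0.474;1 -0.347 0.241 0.145 -0.127 -0.69 -0.474;1 -0.347 0.241 0.145 -0.127 -0.69 -0.474;1 -0.347 0.241 0.145 -0.127 -0.69 -0.474")

```text
t: 24.6
tcp_pos: [0.5276, 0.2937, 0.1605]
orientation: [0.401, -0.516, 0.695, 0.299]
contact_force: [0.4, -1.0, -2.1]
width: 0.0555
gripper_force: 30.5
```

jog_arm(targets="1 0 0 0 0 0 0;1 0 0 0 0 0 0;1 0 0 0 0 0 0")

```text
t: 24.9
tcp_pos: [0.5294, 0.2926, 0.1612]
orientation: [0.401, -0.516, 0.696, 0.297]
contact_force: [-0.7, -0.1, -1.6]
width: 0.0556
gripper_force: 30.5
```

```bash
python3 - <<'E'
from h import *
T=cur();print((T[:3,3]-OFF*T[:3,2]).round(4),pose()[2]['q'].round(2)); step(T,pour(-1,1,.0925,SY+1.2),4)
E
```

```text
[0.5247 0.2771 0.1706] [-0.08  0.22 -0.71  0.29  1.01 -1.16]
4 x 0.338 0.007 0.196 -0.002 -0.005 -0.002
```

jog_arm(targets="1 0.338 0.007 0.196 0 0 0;1 0.338 0.007 0.196 0 0 0;1 0.338 0.007 0.196 0 0 0;1 0.338 0.007 0.196 0 0 0;1 0 0 0 0 0 0;1 0 0 0 0 0 0")

```text
t: 25.5
tcp_pos: [0.5282, 0.2933, 0.0835]
orientation: [0.401, -0.516, 0.696, 0.298]
contact_force: [-0.8, -0.9, -1.8]
width: 0.0557
gripper_force: 30.5
```

jog_arm(targets="1 0.346 0 0.2 0 0 0;1 0.138 0 0.08 0 0 0")

```text
t: 25.7
tcp_pos: [0.5294, 0.2936, 0.0575]
orientation: [0.403, -0.516, 0.694, 0.298]
contact_force: [-2.9, -12.2, 33.7]
width: 0.0556
gripper_force: 33.9
```

jog_arm(targets="1 -0.26 0 -0.15 0 0 0;1 -0.26 0 -0.15 0 0 0;1 0 0 0 0 0 0;1 0.346 0 0.2 0 0 0;1 0.208 0 0.12 0 0 0")

```text
t: 26.2
tcp_pos: [0.529, 0.2941, 0.0558]
orientation: [0.404, -0.516, 0.694, 0.298]
contact_force: [-13.4, -17.1, 40.3]
width: 0.055
gripper_force: 35.6
```

jog_arm(targets="1 -0.26 0 -0.15 0 0 0;1 -0.26 0 -0.15 0 0 0;1 0 0 0 0 0 0;1 0.346 0 0.2 0 0 0;1 0.208 0 0.12 0 0 0")

```text
t: 26.7
tcp_pos: [0.5287, 0.2941, 0.0534]
orientation: [0.404, -0.516, 0.694, 0.299]
contact_force: [-15.1, -18.3, 40.5]
width: 0.0556
gripper_force: 36.4
```

jog_arm(targets="1 -0.26 0 -0.15 0 0 0;1 -0.26 0 -0.15 0 0 0;1 0 0 0 0 0 0;1 0 0 0 0 0 0;1 0 0 0 0 0 0")

```text
t: 27.2
tcp_pos: [0.5274, 0.2937, 0.0808]
orientation: [0.401, -0.516, 0.696, 0.298]
contact_force: [0.8, -0.7, -0.8]
width: 0.0556
gripper_force: 31.8
```

```bash
python3 - <<'E'
from h import *
im,d=capture('side'); print(pose()[2]['contact_force'],cur()[:3,3])
E
```

```text
[ 0.04822256 -0.50812262 -0.91887251] [0.52729676 0.29372369 0.08078299]
```

jog_arm(targets="1 -0.26 0 -0.15 0 0 0;1 -0.26 0 -0.15 0 0 0;1 -0.26 0 -0.15 0 0 0;1 -0.26 0 -0.15 0 0 0;1 -0.346 0 -0.2 0 0 0;1 -0.346 0 -0.2 0 0 0;1 -0.346 0 -0.2 0 0 0;1 0 0 0 0 0 0;1 0 0 0 0 0 0;1 0 0 0 0 0 0")

```text
t: 28.25
tcp_pos: [0.527, 0.2938, 0.2]
orientation: [0.401, -0.516, 0.696, 0.298]
contact_force: [0.7, 0.0, -0.6]
width: 0.0557
gripper_force: 31.8
```

```bash
cat >> h.py <<'E'
def crops(name):
    ims=[]
    for n in ['scene','side']:
        im,d=capture(n); P=camera_params(n); c=np.array(P['R'])@[.58,.235,.06]+P['t']; u,v=int(P['fx']*c[0]/c[2]+P['cx']),int(P['fy']*c[1]/c[2]+P['cy'])
        ims.append(cv2.resize(im[max(v-65,0):v+65,u-65:u+65,::-1],(400,400)))
    cv2.imwrite(f'pics/{name}.png',np.hstack(ims))
E
python3 - <<'E'
from h import *
crops('c4'); k=getk();q=pose()[2]['q'];T=cur()
H=grasp(.468,-.1105,.346,gz=.13,off=.0105)
check(T,H,20,k,q); step(H,grasp(.468,-.1105,.346,gz=.032,off=.0105),5)
E
```

```text
ikerr 0.000 speedfrac 0.22 minGz 0.095
20 x 0.387 -0.253 -0.057 0.128 0.689 0.473 
5 x -0.196 -0.000 0.339 0.000 -0.000 0.000
```

View pics/c4.png

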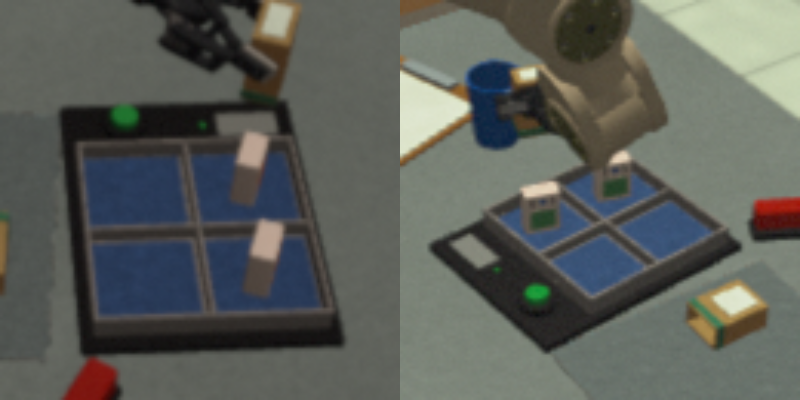

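Two loggers now stand in the left compartments: (540,205) and (612,175) in the side crop. Returning sleeve A along a higher path.

```bash
python3 - <<'E'
from h import *
k=getk();q=pose()[2]['q'];T=cur()
H=grasp(.468,-.1105,.346,gz=.19,off=.0105)
check(T,H,20,k,q); step(H,grasp(.468,-.1105,.346,gz=.034,off=.0105),8)
E
```

```text
ikerr 0.000 speedfrac 0.23 minGz 0.133
20 x 0.368 -0.237 -0.119 0.128 0.689 0.473 
8 x -0.195 -0.000 0.338 0.000 -0.000 0.000
```

jog_arm(targets="1 0.368 -0.237 -0.119 0.128 0.689 0.473;1 0.368 -0.237 -0.119 0.128 0.689 0.473;1 0.368 -0.237 -0.119 0.128 0.689 0.473;1 0.368 -0.237 -0.119 0.128 0.689 0.473;1 0.368 -0.237 -0.119 0.128 0.689 0.473;1 0.368 -0.237 -0.119 0.128 0.689 0.473;1 0.368 -0.237 -0.119 0.128 0.689 0.473;1 0.368 -0.237 -0.119 0.128 0.689 0.473;1 0.368 -0.237 -0.119 0.128 0.689 0.473;1 0.368 -0.237 -0.119 0.128 0.689 0.473;1 0.368 -0.237 -0.119 0.128 0.689 0.473;1 0.368 -0.237 -0.119 0.128 0.689 0.473;1 0.368 -0.237 -0.119 0.128 0.689 0.473;1 0.368 -0.237 -0.119 0.128 0.689 0.473;1 0.368 -0.237 -0.119 0.128 0.689 0.473;1 0.368 -0.237 -0.119 0.128 0.689 0.473;1 0.368 -0.237 -0.119 0.128 0.689 0.473;1 0.368 -0.237 -0.119 0.128 0.689 0.473;1 0.368 -0.237 -0.119 0.128 0.689 0.473;1 0.368 -0.237 -0.119 0.128 0.689 0.473")

```text
t: 30.35
tcp_pos: [0.4695, -0.1106, 0.1743]
orientation: [-0.255, -0.165, 0.952, -0.045]
contact_force: [0.1, -0.1, -1.2]
width: 0.0558
gripper_force: 31.8
```

jog_arm(targets="1 0 0 0 0 0 0;1 0 0 0 0 0 0;1 0 0 0 0 0 0")

```text
t: 30.65
tcp_pos: [0.4698, -0.1095, 0.1742]
orientation: [-0.253, -0.167, 0.952, -0.044]
contact_force: [0.6, -1.3, -0.0]
width: 0.0557
gripper_force: 31.8
```

```bash
python3 - <<'E'
from h import *
sleeves(); T=cur(); print((T[:3,3]-OFF*T[:3,2]).round(4)); step(T,grasp(.468,-.1105,.346,gz=.032,off=.0105),8)
E
```

```text
scene [ 0.492 -0.334] [0.08  0.057] 15.3 378
scene [ 0.624 -0.226] [0.059 0.078] -14.9 474
scene [0.61  0.029] [0.056 0.079] -1.2 447
side [ 0.623 -0.231] [0.063 0.078] -14.5 311
side [ 0.489 -0.337] [0.081 0.06 ] 13.6 389
[ 0.4784 -0.1064  0.191 ]
8 x -0.196 -0.001 0.346 -0.001 0.005 0.001
```

jog_arm(targets="1 -0.196 0 0.346 0 0 0;1 -0.196 0 0.346 0 0 0;1 -0.196 0 0.346 0 0 0;1 -0.196 0 0.346 0 0 0;1 -0.196 0 0.346 0 0 0;1 -0.196 0 0.346 0 0 0;1 -0.196 0 0.346 0 0 0;1 -0.196 0 0.346 0 0 0;1 -0.02 0 0.035 0 0 0;1 -0.02 0 0.035 0 0 0;1 0 0 0 0 0 0;1 0 0 0 0 0 0")

```text
t: 31.95
tcp_pos: [0.4699, -0.1107, 0.0129]
orientation: [-0.252, -0.166, 0.952, -0.045]
contact_force: [-0.1, -0.8, -0.6]
width: 0.0556
gripper_force: 31.8
```

jog_arm(targets="1 -0.015 0 0.026 0 0 0;1 0 0 0 0 0 0")

```text
t: 32.15
tcp_pos: [0.4696, -0.1106, 0.0108]
orientation: [-0.253, -0.166, 0.952, -0.045]
contact_force: [-0.6, 0.3, -1.2]
width: 0.0559
gripper_force: 31.8
```

jog_arm(targets="1 -0.015 0 0.026 0 0 0;1 0 0 0 0 0 0")

```text
t: 32.35
tcp_pos: [0.4693, -0.1106, 0.0089]
orientation: [-0.253, -0.166, 0.952, -0.045]
contact_force: [-0.1, 0.5, -0.6]
width: 0.0556
gripper_force: 31.9
```

jog_arm(targets="1 -0.01 0 0.017 0 0 0;1 0 0 0 0 0 0")

```text
t: 32.55
tcp_pos: [0.4693, -0.1106, 0.0088]
orientation: [-0.253, -0.166, 0.952, -0.045]
contact_force: [0.3, -0.4, 5.1]
width: 0.0556
gripper_force: 32.3
```

jog_arm(targets="-1 0 0 0 0 0 0;-1 0 0 0 0 0 0;-1 0 0 0 0 0 0;-1 0 0 0 0 0 0;-1 0 0 0 0 0 0;-1 0 0 -0.35 0 0 0;-1 0 0 -0.35 0 0 0;-1 0 0 -0.35 0 0 0;-1 0 0 -0.35 0 0 0;-1 0 0 -0.35 0 0 0;-1 0 0 -0.35 0 0 0;-1 0 0 0 0 0 0;-1 0 0 0 0 0 0")

```text
t: 33.85
tcp_pos: [0.5183, -0.0927, 0.0987]
orientation: [-0.253, -0.166, 0.952, -0.045]
contact_force: [0.8, 0.8, -0.0]
width: 0.0855
gripper_force: 0.0
```

```bash
python3 - <<'E'
from h import *
sleeves(); k=getk();q=pose()[2]['q'];T=cur(); print(T[:3,3])
check(T,grasp(.623,-.228,-.277,back=.075),15,k,q)
E
```

```text
scene [ 0.491 -0.334] [0.083 0.057] 14.6 383
scene [ 0.479 -0.104] [0.056 0.057] -68.3 239
scene [ 0.624 -0.226] [0.06  0.077] -15.2 478
scene [0.61  0.029] [0.056 0.079] -1.1 440
side [0.605 0.022] [0.081 0.058] 5.8 181
side [ 0.469 -0.11 ] [0.079 0.06 ] 22.0 304
side [ 0.623 -0.229] [0.064 0.077] -14.4 311
side [ 0.489 -0.336] [0.081 0.06 ] 15.2 386
[ 0.51741601 -0.09272856  0.09817711]
ikerr 0.055 speedfrac 0.46 minGz 0.090
15 x -0.177 -0.209 -0.064 -0.198 0.002 0.344
```

```bash
python3 - <<'E'
from h import *
k=getk();q=pose()[2]['q'];T=cur()
for tt in [22,26,30]:
    a=np.radians(tt); g=grasp(.623,-.228,-.265,gz=.024,off=.015,t=a)
    for nm,X in [('g',g),('up',up(g,.085)),('back',grasp(.623,-.228,-.265,gz=.024,off=.015,back=.09,t=a)),('p',pour(1,-1,.066,SY+1.2,t=a)),('ph',pour(1,-1,.19,SY+1.2,t=a))]:
        x,e=ik(X,k,q); print(tt,nm,round(e,3),x.round(2))
a=np.radians(22);X=grasp(.623,-.228,-.265,gz=.024,off=.015,back=.09,t=a)
check(T,X,15,k,q)
E
```

```text
22 g 0.0 [-0.44  0.98  0.59  1.56 -0.07 -0.16]
22 up 0.0 [-0.44  0.94  0.72  1.73 -0.07 -0.16]
22 back 0.0 [-0.43  1.06  0.95  1.84 -0.06 -0.16]
22 p 0.0 [-0.26  0.64 -0.45  0.41  1.19 -1.49]
22 ph 0.0 [-0.26  0.46 -0.36  0.67  1.19 -1.49]
26 g 0.0 [-0.44  1.06  0.73  1.69 -0.07 -0.15]
26 up 0.0 [-0.44  1.03  0.87  1.86 -0.07 -0.15]
26 back 0.013 [-0.43  1.21  1.25  2.05 -0.07 -0.15]
26 p 0.0 [-0.25  0.61 -0.44  0.43  1.11 -1.47]
26 ph 0.0 [-0.25  0.44 -0.35  0.7   1.11 -1.47]
30 g 0.0 [-0.43  1.15  0.89  1.83 -0.08 -0.15]
30 up 0.0 [-0.43  1.14  1.07  2.02 -0.08 -0.15]
30 back 0.089 [-0.43  1.22  1.25  2.04 -0.08 -0.15]
30 p 0.0 [-0.23  0.58 -0.43  0.45  1.04 -1.45]
30 ph 0.0 [-0.23  0.42 -0.33  0.72  1.04 -1.45]
ikerr 0.000 speedfrac 0.20 minGz 0.107
15 x -0.172 -0.209 -0.071 -0.171 -0.085 0.350
```

```bash
python3 - <<'E'
from h import *
k=getk();q=pose()[2]['q'];T=cur()
g=grasp(.623,-.228,-.265,gz=.024,off=.015); check(T,up(g,.08),15,k,q)
E
```

```text
ikerr 0.000 speedfrac 0.26 minGz 0.104
15 x -0.127 -0.194 -0.057 -0.194 0.002 0.337
```

jog_arm(targets="-1 -0.127 -0.194 -0.057 -0.194 0 0.337;-1 -0.127 -0.194 -0.057 -0.194 0 0.337;-1 -0.127 -0.194 -0.057 -0.194 0 0.337;-1 -0.127 -0.194 -0.057 -0.194 0 0.337;-1 -0.127 -0.194 -0.057 -0.194 0 0.337;-1 -0.127 -0.194 -0.057 -0.194 0 0.337;-1 -0.127 -0.194 -0.057 -0.194 0 0.337;-1 -0.127 -0.194 -0.057 -0.194 0 0.337;-1 -0.127 -0.194 -0.057 -0.194 0 0.337;-1 -0.127 -0.194 -0.057 -0.194 0 0.337;-1 -0.127 -0.194 -0.057 -0.194 0 0.337;-1 -0.127 -0.194 -0.057 -0.194 0 0.337;-1 -0.127 -0.194 -0.057 -0.194 0 0.337;-1 -0.127 -0.194 -0.057 -0.194 0 0.337;-1 -0.127 -0.194 -0.057 -0.194 0 0.337;-1 0 0 0 0 0 0;-1 0 0 0 0 0 0;-1 0 0 0 0 0 0;-1 0 0 0 0 0 0")

```text
t: 35.85
tcp_pos: [0.6292, -0.2285, 0.0893]
orientation: [-0.255, 0.127, 0.958, 0.034]
contact_force: [0.2, 0.8, -1.1]
width: 0.0856
gripper_force: 0.0
```

```bash
python3 - <<'E'
from h import *
sleeves(); T=cur(); print((T[:3,3]-OFF*T[:3,2]).round(4)); step(T,grasp(.623,-.228,-.265,gz=.024,off=.015),5)
E
```

```text
scene [ 0.47  -0.108] [0.079 0.057] 19.4 362
scene [0.609 0.029] [0.056 0.08 ] -1.6 446
scene [ 0.624 -0.227] [0.061 0.077] -14.0 403
side [0.608 0.026] [0.078 0.065] 0.0 239
side [ 0.467 -0.111] [0.081 0.059] 19.0 301
side [ 0.623 -0.229] [0.065 0.079] -16.8 310
side [ 0.49  -0.337] [0.081 0.06 ] 14.8 382
[ 0.6382 -0.2311  0.1058]
5 x -0.161 -0.004 0.285 -0.001 0.008 0.004
```

jog_arm(targets="-1 -0.161 0 0.285 0 0 0;-1 -0.161 0 0.285 0 0 0;-1 -0.161 0 0.285 0 0 0;-1 -0.161 0 0.285 0 0 0;-1 -0.161 0 0.285 0 0 0;-1 0 0 0 0 0 0;-1 0 0 0 0 0 0;1 0 0 0 0 0 0;1 0 0 0 0 0 0;1 0 0 0 0 0 0;1 0 0 0 0 0 0;1 0 0 0 0 0 0;1 0 0 0 0 0 0;1 0 0 0 0 0 0", squeeze=28)

```text
t: 37.35
tcp_pos: [0.6295, -0.2296, 0.0085]
orientation: [-0.253, 0.127, 0.958, 0.034]
contact_force: [2.4, -0.4, 6.4]
width: 0.0553
gripper_force: 31.0
```

```bash
python3 - <<'E'
from h import *
k=getk();q=pose()[2]['q'];T=cur(); print((T[:3,3]-OFF*T[:3,2]).round(4)); 
for u in [.1,.13,.17]: print(u,ik(up(T,u),k,q))
H,q1=check(T,up(T,.12),7,k,q); check(H,pour(1,-1,.18,SY+1.2),20,k,q1)
H,q1=check(T,up(T,.17),8,k,q); check(H,pour(1,-1,.18,SY+1.2),20,k,q1)
E
```

```text
[ 0.6384 -0.232   0.0247]
0.1 (array([-0.4321514 ,  1.14347164,  1.11544522,  2.05383218, -0.08270451,
       -0.14618663]), np.float64(3.0041453469496015e-12))
0.13 (array([-0.43220174,  1.1733089 ,  1.25499992,  2.16090235, -0.0826218 ,
       -0.146449  ]), np.float64(0.002781574312471156))
0.17 (array([-0.43296283,  1.11839013,  1.255     ,  2.17483977, -0.081388  ,
       -0.15047675]), np.float64(0.045914863712751844))
ikerr 0.000 speedfrac 0.27 minGz 0.040
7 x 0.170 -0.000 -0.298 0.000 -0.000 -0.000 
ikerr 0.000 speedfrac 0.51 minGz 0.110
20 x -0.226 0.411 0.105 -0.210 -0.582 -0.773 
ikerr 0.046 speedfrac 0.36 minGz 0.046
8 x 0.210 -0.000 -0.369 0.000 -0.000 -0.000 
ikerr 0.000 speedfrac 0.45 minGz 0.141
20 x -0.215 0.388 0.156 -0.210 -0.582 -0.773
```

jog_arm(targets="1 0.17 0 -0.298 0 0 0;1 0.17 0 -0.298 0 0 0;1 0.17 0 -0.298 0 0 0;1 0.17 0 -0.298 0 0 0;1 0.17 0 -0.298 0 0 0;1 0.17 0 -0.298 0 0 0;1 0 0 0 0 0 0;1 0 0 0 0 0 0;1 0 0 0 0 0 0")

```text
t: 38.25
tcp_pos: [0.6286, -0.2293, 0.1085]
orientation: [-0.255, 0.127, 0.958, 0.034]
contact_force: [0.4, 0.3, -1.5]
width: 0.0551
gripper_force: 30.3
```

```bash
python3 - <<'E'
from h import *
k=getk();q=pose()[2]['q'];T=cur(); print((T[:3,3]-OFF*T[:3,2]).round(4)); 
M,q1=check(T,grasp(.59,-.2,-.2,gz=.2,off=0,t=0),8,k,q); check(M,pour(1,-1,.18,SY+1.2),18,k,q1)
E
```

```text
[ 0.6376 -0.2317  0.1247]
ikerr 0.000 speedfrac 0.68 minGz 0.136
8 x 0.161 0.050 -0.144 0.021 -0.622 -0.075 
ikerr 0.000 speedfrac 0.30 minGz 0.154
18 x -0.229 0.382 0.200 -0.407 -0.447 -0.705
```

jog_arm(targets="1 0.107 0.033 -0.096 0.014 -0.415 -0.05;1 0.107 0.033 -0.096 0.014 -0.415 -0.05;1 0.107 0.033 -0.096 0.014 -0.415 -0.05;1 0.107 0.033 -0.096 0.014 -0.415 -0.05;1 0.107 0.033 -0.096 0.014 -0.415 -0.05;1 0.107 0.033 -0.096 0.014 -0.415 -0.05;1 0.107 0.033 -0.096 0.014 -0.415 -0.05;1 0.107 0.033 -0.096 0.014 -0.415 -0.05;1 0.107 0.033 -0.096 0.014 -0.415 -0.05;1 0.107 0.033 -0.096 0.014 -0.415 -0.05;1 0.107 0.033 -0.096 0.014 -0.415 -0.05;1 0.107 0.033 -0.096 0.014 -0.415 -0.05;1 0 0 0 0 0 0;1 0 0 0 0 0 0")

```text
t: 39.65
tcp_pos: [0.5886, -0.1997, 0.1819]
orientation: [0.0, 0.1, 0.995, -0.0]
contact_force: [0.8, -0.7, -1.8]
width: 0.0557
gripper_force: 30.3
```

jog_arm(targets="1 -0.229 0.382 0.2 -0.407 -0.447 -0.705;1 -0.229 0.382 0.2 -0.407 -0.447 -0.705;1 -0.229 0.382 0.2 -0.407 -0.447 -0.705;1 -0.229 0.382 0.2 -0.407 -0.447 -0.705;1 -0.229 0.382 0.2 -0.407 -0.447 -0.705;1 -0.229 0.382 0.2 -0.407 -0.447 -0.705;1 -0.229 0.382 0.2 -0.407 -0.447 -0.705;1 -0.229 0.382 0.2 -0.407 -0.447 -0.705;1 -0.229 0.382 0.2 -0.407 -0.447 -0.705;1 -0.229 0.382 0.2 -0.407 -0.447 -0.705;1 -0.229 0.382 0.2 -0.407 -0.447 -0.705;1 -0.229 0.382 0.2 -0.407 -0.447 -0.705;1 -0.229 0.382 0.2 -0.407 -0.447 -0.705;1 -0.229 0.382 0.2 -0.407 -0.447 -0.705;1 -0.229 0.382 0.2 -0.407 -0.447 -0.705;1 -0.229 0.382 0.2 -0.407 -0.447 -0.705;1 -0.229 0.382 0.2 -0.407 -0.447 -0.705;1 -0.229 0.382 0.2 -0.407 -0.447 -0.705;1 0 0 0 0 0 0;1 0 0 0 0 0 0")

```text
t: 41.65
tcp_pos: [0.6417, 0.1949, 0.1698]
orientation: [0.401, -0.516, 0.697, 0.297]
contact_force: [-0.1, -0.6, -1.3]
width: 0.0556
gripper_force: 30.5
```

jog_arm(targets="1 0 0 0 0 0 0;1 0 0 0 0 0 0")

```text
t: 41.85
tcp_pos: [0.642, 0.1945, 0.1713]
orientation: [0.402, -0.516, 0.696, 0.296]
contact_force: [-0.5, -0.4, -1.6]
width: 0.0559
gripper_force: 30.5
```

```bash
python3 - <<'E'
from h import *
T=cur();print((T[:3,3]-OFF*T[:3,2]).round(4),pose()[2]['q'].round(2)); step(T,pour(1,-1,.0925,SY+1.2),5)
E
```

```text
[0.6372 0.179  0.1807] [-0.24  0.43 -0.34  0.7   1.04 -1.45]
5 x 0.303 0.002 0.180 -0.005 -0.003 0.002
```

jog_arm(targets="1 0.303 0 0.18 0 0 0;1 0.303 0 0.18 0 0 0;1 0.303 0 0.18 0 0 0;1 0.303 0 0.18 0 0 0;1 0.303 0 0.18 0 0 0;1 0 0 0 0 0 0;1 0 0 0 0 0 0")

```text
t: 42.55
tcp_pos: [0.6419, 0.1958, 0.0834]
orientation: [0.402, -0.516, 0.696, 0.297]
contact_force: [0.4, -0.1, -0.4]
width: 0.0557
gripper_force: 30.5
```

jog_arm(targets="1 0.346 0 0.2 0 0 0;1 0.138 0 0.08 0 0 0")

```text
t: 42.75
tcp_pos: [0.6438, 0.1961, 0.0586]
orientation: [0.405, -0.516, 0.694, 0.297]
contact_force: [-9.4, -6.2, 31.8]
width: 0.0552
gripper_force: 33.6
```

jog_arm(targets="1 -0.26 0 -0.15 0 0 0;1 -0.26 0 -0.15 0 0 0;1 0 0 0 0 0 0;1 0.346 0 0.2 0 0 0;1 0.208 0 0.12 0 0 0")

```text
t: 43.25
tcp_pos: [0.6429, 0.1964, 0.0564]
orientation: [0.405, -0.516, 0.694, 0.298]
contact_force: [-18.9, -16.6, 41.8]
width: 0.0558
gripper_force: 35.9
```

jog_arm(targets="1 -0.26 0 -0.15 0 0 0;1 -0.26 0 -0.15 0 0 0;1 0 0 0 0 0 0;1 0.346 0 0.2 0 0 0;1 0.208 0 0.12 0 0 0")

```text
t: 43.75
tcp_pos: [0.6425, 0.1966, 0.0538]
orientation: [0.405, -0.515, 0.694, 0.299]
contact_force: [-18.9, -16.5, 42.5]
width: 0.0552
gripper_force: 36.4
```

jog_arm(targets="1 -0.26 0 -0.15 0 0 0;1 -0.26 0 -0.15 0 0 0;1 0 0 0 0 0 0;1 0 0 0 0 0 0;1 0 0 0 0 0 0")

```text
t: 44.25
tcp_pos: [0.641, 0.1963, 0.0799]
orientation: [0.401, -0.516, 0.696, 0.298]
contact_force: [-0.9, 0.3, -0.9]
width: 0.0554
gripper_force: 31.9
```

jog_arm(targets="1 -0.26 0 -0.15 0 0 0;1 -0.26 0 -0.15 0 0 0;1 -0.26 0 -0.15 0 0 0;1 -0.26 0 -0.15 0 0 0;1 -0.346 0 -0.2 0 0 0;1 -0.346 0 -0.2 0 0 0;1 -0.346 0 -0.2 0 0 0;1 0 0 0 0 0 0;1 0 0 0 0 0 0;1 0 0 0 0 0 0")

```text
t: 45.25
tcp_pos: [0.6407, 0.1965, 0.1993]
orientation: [0.401, -0.516, 0.696, 0.298]
contact_force: [1.4, -0.3, -1.4]
width: 0.0556
gripper_force: 31.9
```

```bash
python3 - <<'E'
from h import *
crops('c5'); k=getk();q=pose()[2]['q'];T=cur()
M,q1=check(T,grasp(.59,-.2,-.2,gz=.2,off=0,t=0),18,k,q);M,q1=check(M,grasp(.6235,-.228,-.265,gz=.11,off=.0105),13,k,q1);check(M,grasp(.6235,-.228,-.265,gz=.032,off=.0105),4,k,q1)
E
```

```text
ikerr 0.000 speedfrac 0.31 minGz 0.167
18 x 0.263 -0.367 -0.199 0.407 0.446 0.705 
ikerr 0.000 speedfrac 0.35 minGz 0.110
13 x -0.093 -0.031 0.117 -0.012 0.384 0.047 
ikerr 0.000 speedfrac 0.17 minGz 0.032
4 x -0.195 0.000 0.338 0.000 0.000 -0.000
```

View pics/c5.png

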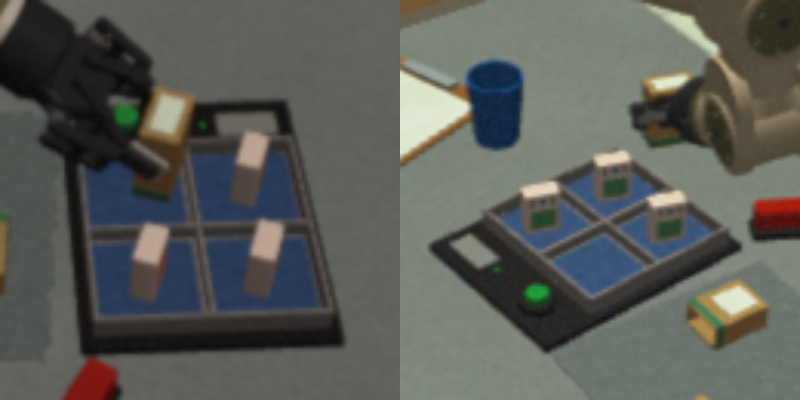

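Three loggers now stand in the tray; the third is at (668,215) in the side crop. Returning sleeve C.

jog_arm(targets="1 0.263 -0.367 -0.199 0.407 0.446 0.705;1 0.263 -0.367 -0.199 0.407 0.446 0.705;1 0.263 -0.367 -0.199 0.407 0.446 0.705;1 0.263 -0.367 -0.199 0.407 0.446 0.705;1 0.263 -0.367 -0.199 0.407 0.446 0.705;1 0.263 -0.367 -0.199 0.407 0.446 0.705;1 0.263 -0.367 -0.199 0.407 0.446 0.705;1 0.263 -0.367 -0.199 0.407 0.446 0.705;1 0.263 -0.367 -0.199 0.407 0.446 0.705;1 0.263 -0.367 -0.199 0.407 0.446 0.705;1 0.263 -0.367 -0.199 0.407 0.446 0.705;1 0.263 -0.367 -0.199 0.407 0.446 0.705;1 0.263 -0.367 -0.199 0.407 0.446 0.705;1 0.263 -0.367 -0.199 0.407 0.446 0.705;1 0.263 -0.367 -0.199 0.407 0.446 0.705;1 0.263 -0.367 -0.199 0.407 0.446 0.705;1 0.263 -0.367 -0.199 0.407 0.446 0.705;1 0.263 -0.367 -0.199 0.407 0.446 0.705;1 0 0 0 0 0 0;1 0 0 0 0 0 0")

```text
t: 47.35
tcp_pos: [0.5916, -0.2, 0.1821]
orientation: [0.002, 0.099, 0.995, 0.001]
contact_force: [-0.0, 0.3, -0.3]
width: 0.0555
gripper_force: 32.0
```

jog_arm(targets="1 -0.093 -0.031 0.117 -0.012 0.384 0.047;1 -0.093 -0.031 0.117 -0.012 0.384 0.047;1 -0.093 -0.031 0.117 -0.012 0.384 0.047;1 -0.093 -0.031 0.117 -0.012 0.384 0.047;1 -0.093 -0.031 0.117 -0.012 0.384 0.047;1 -0.093 -0.031 0.117 -0.012 0.384 0.047;1 -0.093 -0.031 0.117 -0.012 0.384 0.047;1 -0.093 -0.031 0.117 -0.012 0.384 0.047;1 -0.093 -0.031 0.117 -0.012 0.384 0.047;1 -0.093 -0.031 0.117 -0.012 0.384 0.047;1 -0.093 -0.031 0.117 -0.012 0.384 0.047;1 -0.093 -0.031 0.117 -0.012 0.384 0.047;1 -0.093 -0.031 0.117 -0.012 0.384 0.047;1 0 0 0 0 0 0;1 0 0 0 0 0 0;1 0 0 0 0 0 0;1 0 0 0 0 0 0")

```text
t: 49.05
tcp_pos: [0.6264, -0.2286, 0.0979]
orientation: [-0.253, 0.128, 0.958, 0.034]
contact_force: [-0.4, -0.2, -0.3]
width: 0.0555
gripper_force: 32.0
```

```bash
python3 - <<'E'
from h import *
sleeves(); T=cur(); print((T[:3,3]-OFF*T[:3,2]).round(4)); step(T,grasp(.6235,-.228,-.265,gz=.03,off=.0105),4)
E
```

```text
scene [ 0.47  -0.108] [0.079 0.057] 19.9 362
scene [0.64  0.053] [0.056 0.08 ] -2.2 462
side [0.637 0.052] [0.081 0.066] 2.4 238
side [ 0.467 -0.111] [0.079 0.061] 19.7 303
side [ 0.49  -0.336] [0.08  0.059] 15.2 382
[ 0.6352 -0.2311  0.1142]
4 x -0.201 -0.000 0.369 -0.000 0.017 -0.001
```

jog_arm(targets="1 -0.201 0 0.369 0 0.017 0;1 -0.201 0 0.369 0 0.017 0;1 -0.201 0 0.369 0 0.017 0;1 -0.201 0 0.369 0 0.017 0;1 -0.02 0 0.035 0 0 0;1 -0.015 0 0.026 0 0 0;1 0 0 0 0 0 0;1 0 0 0 0 0 0")

```text
t: 49.95
tcp_pos: [0.6247, -0.2284, 0.0098]
orientation: [-0.257, 0.128, 0.957, 0.034]
contact_force: [-0.1, -0.0, -1.0]
width: 0.0555
gripper_force: 32.1
```

jog_arm(targets="1 -0.015 0 0.026 0 0 0;1 0 0 0 0 0 0")

```text
t: 50.15
tcp_pos: [0.6246, -0.2284, 0.0078]
orientation: [-0.257, 0.128, 0.957, 0.034]
contact_force: [0.7, -0.6, 2.1]
width: 0.0554
gripper_force: 32.3
```

```bash
python3 - <<'E'
from h import *
T=cur(); print((T[:3,3]-OFF*T[:3,2]).round(4),pose()[2]['contact_force'])
im,d=capture('scene'); W=world('scene',d); g=cv2.cvtColor(im,cv2.COLOR_RGB2GRAY)
# mat edges: intensity along y at x=.54 and x at y=-.17
P=camera_params('scene')
def val(x,y):
    c=np.array(P['R'])@[x,y,.003]+P['t']; return int(g[int(P['fy']*c[1]/c[2]+P['cy']),int(P['fx']*c[0]/c[2]+P['cx'])])
for x in (.54,.57): print([(round(y,3),val(x,y)) for y in np.arange(.04,.13,.008)]); 
for x in (.42,.68): print([(round(y,3),val(x,y)) for y in np.arange(-.47,-.38,.008)])
print([(round(x,3),val(x,-.05)) for x in np.arange(.36,.44,.008)],[(round(x,3),val(x,-.05)) for x in np.arange(.66,.75,.008)])
E
```

```text
[ 0.6336 -0.2309  0.024 ] [ 0.66078835 -0.58462195  2.07617324]
[(np.float64(0.04), 81), (np.float64(0.048), 81), (np.float64(0.056), 79), (np.float64(0.064), 80), (np.float64(0.072), 81), (np.float64(0.08), 78), (np.float64(0.088), 79), (np.float64(0.096), 81), (np.float64(0.104), 86), (np.float64(0.112), 90), (np.float64(0.12), 16), (np.float64(0.128), 51)]
[(np.float64(0.04), 78), (np.float64(0.048), 81), (np.float64(0.056), 80), (np.float64(0.064), 77), (np.float64(0.072), 82), (np.float64(0.08), 81), (np.float64(0.088), 82), (np.float64(0.096), 81), (np.float64(0.104), 87), (np.float64(0.112), 94), (np.float64(0.12), 26), (np.float64(0.128), 29)]
[(np.float64(-0.47), 63), (np.float64(-0.462), 64), (np.float64(-0.454), 63), (np.float64(-0.446), 65), (np.float64(-0.438), 64), (np.float64(-0.43), 64), (np.float64(-0.422), 63), (np.float64(-0.414), 64), (np.float64(-0.406), 63), (np.float64(-0.398), 67), (np.float64(-0.39), 79), (np.float64(-0.382), 80)]
[(np.float64(-0.47), 95), (np.float64(-0.462), 95), (np.float64(-0.454), 97), (np.float64(-0.446), 96), (np.float64(-0.438), 93), (np.float64(-0.43), 93), (np.float64(-0.422), 95), (np.float64(-0.414), 97), (np.float64(-0.406), 98), (np.float64(-0.398), 81), (np.float64(-0.39), 79), (np.float64(-0.382), 84)]
[(np.float64(0.36), 94), (np.float64(0.368), 92), (np.float64(0.376), 92), (np.float64(0.384), 94), (np.float64(0.392), 95), (np.float64(0.4), 93), (np.float64(0.408), 93), (np.float64(0.416), 91), (np.float64(0.424), 80), (np.float64(0.432), 81), (np.float64(0.44), 79)] [(np.float64(0.66), 82), (np.float64(0.668), 80), (np.float64(0.676), 81), (np.float64(0.684), 80), (np.float64(0.692), 79), (np.float64(0.7), 81), (np.float64(0.708), 78), (np.float64(0.716), 85), (np.float64(0.724), 95), (np.float64(0.732), 94), (np.float64(0.74), 92), (np.float64(0.748), 100)]
```

jog_arm(targets="-1 0 0 0 0 0 0;-1 0 0 0 0 0 0;-1 0 0 0 0 0 0;-1 0 0 0 0 0 0;-1 0 0 0 0 0 0;-1 0.17 0 -0.298 0 0 0;-1 0.17 0 -0.298 0 0 0;-1 0.17 0 -0.298 0 0 0;-1 0.17 0 -0.298 0 0 0;-1 0.17 0 -0.298 0 0 0;-1 0 0 0 0 0 0;-1 0 0 0 0 0 0;-1 0 0 0 0 0 0")

```text
t: 51.5
tcp_pos: [0.6245, -0.2282, 0.0914]
orientation: [-0.259, 0.128, 0.957, 0.035]
contact_force: [-0.6, -0.3, -0.1]
width: 0.0856
gripper_force: 0.0
```

```bash
python3 - <<'E'
from h import *
sleeves(); k=getk();q=pose()[2]['q'];T=cur(); print(T[:3,3])
check(T,grasp(.49,-.3355,.262,gz=.024,off=.015,back=.09),15,k,q)
E
```

```text
scene [ 0.469 -0.108] [0.08  0.056] 18.8 366
scene [ 0.624 -0.226] [0.058 0.078] -16.0 432
scene [0.64  0.053] [0.077 0.056] 1.0 464
side [0.639 0.05 ] [0.079 0.06 ] 0.5 236
side [ 0.468 -0.111] [0.078 0.06 ] 19.6 300
side [ 0.622 -0.229] [0.061 0.076] -13.6 314
side [ 0.49  -0.338] [0.079 0.06 ] 13.7 387
[ 0.62429841 -0.22817854  0.09142801]
ikerr 0.000 speedfrac 0.18 minGz 0.102
15 x 0.094 -0.129 0.063 0.169 -0.003 -0.290
```

jog_arm(targets="-1 0.094 -0.129 0.063 0.169 0 -0.29;-1 0.094 -0.129 0.063 0.169 0 -0.29;-1 0.094 -0.129 0.063 0.169 0 -0.29;-1 0.094 -0.129 0.063 0.169 0 -0.29;-1 0.094 -0.129 0.063 0.169 0 -0.29;-1 0.094 -0.129 0.063 0.169 0 -0.29;-1 0.094 -0.129 0.063 0.169 0 -0.29;-1 0.094 -0.129 0.063 0.169 0 -0.29;-1 0.094 -0.129 0.063 0.169 0 -0.29;-1 0.094 -0.129 0.063 0.169 0 -0.29;-1 0.094 -0.129 0.063 0.169 0 -0.29;-1 0.094 -0.129 0.063 0.169 0 -0.29;-1 0.094 -0.129 0.063 0.169 0 -0.29;-1 0.094 -0.129 0.063 0.169 0 -0.29;-1 0.094 -0.129 0.063 0.169 0 -0.29;-1 0 0 0 0 0 0;-1 0 0 0 0 0 0;-1 0 0 0 0 0 0;-1 0 0 0 0 0 0")

```text
t: 53.5
tcp_pos: [0.5394, -0.3221, 0.0871]
orientation: [-0.258, -0.126, 0.957, -0.034]
contact_force: [-0.0, 0.6, -1.2]
width: 0.0854
gripper_force: 0.0
```

```bash
python3 - <<'E'
from h import *
sleeves(); T=cur(); print((T[:3,3]-OFF*T[:3,2]).round(4)); step(T,grasp(.49,-.336,.262,gz=.024,off=.015),6)
E
```

```text
scene [ 0.471 -0.108] [0.081 0.057] 18.2 369
scene [ 0.505 -0.33 ] [0.05  0.055] -75.2 228
scene [ 0.625 -0.226] [0.059 0.08 ] -14.9 469
scene [0.639 0.053] [0.056 0.079] -1.1 462
side [0.637 0.052] [0.08  0.065] 2.4 234
side [ 0.467 -0.111] [0.079 0.06 ] 20.4 303
side [ 0.623 -0.229] [0.065 0.073] -16.9 213
side [ 0.489 -0.338] [0.082 0.057] 13.7 385
[ 0.5485 -0.3198  0.1033]
6 x -0.001 -0.002 0.305 -0.000 -0.005 -0.001
```

jog_arm(targets="-1 0 0 0.305 0 0 0;-1 0 0 0.305 0 0 0;-1 0 0 0.305 0 0 0;-1 0 0 0.305 0 0 0;-1 0 0 0.305 0 0 0;-1 0 0 0.305 0 0 0;-1 0 0 0 0 0 0;-1 0 0 0 0 0 0;1 0 0 0 0 0 0;1 0 0 0 0 0 0;1 0 0 0 0 0 0;1 0 0 0 0 0 0;1 0 0 0 0 0 0;1 0 0 0 0 0 0;1 0 0 0 0 0 0", squeeze=28)

```text
t: 55.1
tcp_pos: [0.4958, -0.3346, 0.0091]
orientation: [-0.257, -0.126, 0.957, -0.035]
contact_force: [3.4, 1.3, 6.1]
width: 0.0559
gripper_force: 31.0
```

jog_arm(targets="1 0.2 0 -0.346 0 0 0;1 0.2 0 -0.346 0 0 0;1 0.2 0 -0.346 0 0 0;1 0.2 0 -0.346 0 0 0;1 0.2 0 -0.346 0 0 0;1 0.2 0 -0.346 0 0 0;1 0.2 0 -0.346 0 0 0;1 0.2 0 -0.346 0 0 0;1 0 0 0 0 0 0;1 0 0 0 0 0 0;1 0 0 0 0 0 0")

```text
t: 56.2
tcp_pos: [0.4947, -0.3338, 0.1664]
orientation: [-0.259, -0.126, 0.957, -0.033]
contact_force: [-0.8, -0.5, -1.5]
width: 0.0553
gripper_force: 30.2
```

```bash
python3 - <<'E'
from h import *
k=getk();q=pose()[2]['q'];T=cur(); print((T[:3,3]-OFF*T[:3,2]).round(4))
M,q1=check(T,grasp(.52,-.2,.2,gz=.22,off=0,t=0),12,k,q); check(M,pour(-1,-1,.18,SY+1.2),18,k,q1)
E
```

```text
[ 0.5038 -0.3314  0.1826]
ikerr 0.000 speedfrac 0.15 minGz 0.186
12 x -0.073 0.207 -0.083 -0.012 -0.420 0.048 
ikerr 0.000 speedfrac 0.21 minGz 0.162
18 x -0.251 0.321 0.213 -0.298 -0.499 -0.516
```

jog_arm(targets="1 -0.073 0.207 -0.083 -0.012 -0.42 0.048;1 -0.073 0.207 -0.083 -0.012 -0.42 0.048;1 -0.073 0.207 -0.083 -0.012 -0.42 0.048;1 -0.073 0.207 -0.083 -0.012 -0.42 0.048;1 -0.073 0.207 -0.083 -0.012 -0.42 0.048;1 -0.073 0.207 -0.083 -0.012 -0.42 0.048;1 -0.073 0.207 -0.083 -0.012 -0.42 0.048;1 -0.073 0.207 -0.083 -0.012 -0.42 0.048;1 -0.073 0.207 -0.083 -0.012 -0.42 0.048;1 -0.073 0.207 -0.083 -0.012 -0.42 0.048;1 -0.073 0.207 -0.083 -0.012 -0.42 0.048;1 -0.073 0.207 -0.083 -0.012 -0.42 0.048;1 0 0 0 0 0 0;1 0 0 0 0 0 0")

```text
t: 57.6
tcp_pos: [0.5195, -0.2002, 0.2019]
orientation: [-0.0, -0.1, 0.995, -0.001]
contact_force: [0.2, -0.7, -0.8]
width: 0.0553
gripper_force: 30.3
```

jog_arm(targets="1 -0.251 0.321 0.213 -0.298 -0.499 -0.516;1 -0.251 0.321 0.213 -0.298 -0.499 -0.516;1 -0.251 0.321 0.213 -0.298 -0.499 -0.516;1 -0.251 0.321 0.213 -0.298 -0.499 -0.516;1 -0.251 0.321 0.213 -0.298 -0.499 -0.516;1 -0.251 0.321 0.213 -0.298 -0.499 -0.516;1 -0.251 0.321 0.213 -0.298 -0.499 -0.516;1 -0.251 0.321 0.213 -0.298 -0.499 -0.516;1 -0.251 0.321 0.213 -0.298 -0.499 -0.516;1 -0.251 0.321 0.213 -0.298 -0.499 -0.516;1 -0.251 0.321 0.213 -0.298 -0.499 -0.516;1 -0.251 0.321 0.213 -0.298 -0.499 -0.516;1 -0.251 0.321 0.213 -0.298 -0.499 -0.516;1 -0.251 0.321 0.213 -0.298 -0.499 -0.516;1 -0.251 0.321 0.213 -0.298 -0.499 -0.516;1 -0.251 0.321 0.213 -0.298 -0.499 -0.516;1 -0.251 0.321 0.213 -0.298 -0.499 -0.516;1 -0.251 0.321 0.213 -0.298 -0.499 -0.516;1 0 0 0 0 0 0;1 0 0 0 0 0 0")

```text
t: 59.6
tcp_pos: [0.5369, 0.1866, 0.1707]
orientation: [0.401, -0.516, 0.696, 0.297]
contact_force: [0.7, -0.3, -0.5]
width: 0.0556
gripper_force: 30.3
```

jog_arm(targets="1 0 0 0 0 0 0;1 0 0 0 0 0 0")

```text
t: 59.8
tcp_pos: [0.5373, 0.1864, 0.1719]
orientation: [0.402, -0.517, 0.696, 0.297]
contact_force: [-0.6, 0.6, -1.8]
width: 0.056
gripper_force: 30.3
```

```bash
python3 - <<'E'
from h import *
T=cur();print((T[:3,3]-OFF*T[:3,2]).round(4),pose()[2]['q'].round(2)); step(T,pour(-1,-1,.0925,SY+1.2),5)
E
```

```text
[0.5326 0.1709 0.1813] [-0.31  0.29 -0.55  0.75  1.05 -1.59]
5 x 0.306 0.006 0.180 -0.004 -0.003 0.003
```

jog_arm(targets="1 0.306 0 0.18 0 0 0;1 0.306 0 0.18 0 0 0;1 0.306 0 0.18 0 0 0;1 0.306 0 0.18 0 0 0;1 0.306 0 0.18 0 0 0;1 0 0 0 0 0 0;1 0 0 0 0 0 0")

```text
t: 60.5
tcp_pos: [0.5372, 0.1874, 0.0834]
orientation: [0.402, -0.516, 0.695, 0.297]
contact_force: [-0.1, -0.7, -2.2]
width: 0.0553
gripper_force: 30.3
```

jog_arm(targets="1 0.346 0 0.2 0 0 0;1 0.138 0 0.08 0 0 0")

```text
t: 60.7
tcp_pos: [0.5387, 0.1877, 0.0578]
orientation: [0.405, -0.516, 0.694, 0.297]
contact_force: [-15.2, -14.1, 33.5]
width: 0.0556
gripper_force: 34.5
```

jog_arm(targets="1 -0.26 0 -0.15 0 0 0;1 -0.26 0 -0.15 0 0 0;1 0 0 0 0 0 0;1 0.346 0 0.2 0 0 0;1 0.208 0 0.12 0 0 0")

```text
t: 61.2
tcp_pos: [0.5381, 0.1881, 0.0555]
orientation: [0.405, -0.516, 0.694, 0.298]
contact_force: [-16.7, -17.6, 42.5]
width: 0.0553
gripper_force: 36.0
```

jog_arm(targets="1 -0.26 0 -0.15 0 0 0;1 -0.26 0 -0.15 0 0 0;1 0 0 0 0 0 0;1 0.346 0 0.2 0 0 0;1 0.208 0 0.12 0 0 0")

```text
t: 61.7
tcp_pos: [0.5377, 0.1883, 0.0529]
orientation: [0.405, -0.515, 0.694, 0.299]
contact_force: [-17.5, -19.0, 44.9]
width: 0.0559
gripper_force: 36.9
```

jog_arm(targets="1 -0.26 0 -0.15 0 0 0;1 -0.26 0 -0.15 0 0 0;1 0 0 0 0 0 0;1 0 0 0 0 0 0;1 0 0 0 0 0 0")

```text
t: 62.2
tcp_pos: [0.5365, 0.1879, 0.0802]
orientation: [0.401, -0.516, 0.695, 0.298]
contact_force: [-0.4, -0.3, -0.4]
width: 0.0554
gripper_force: 32.2
```

jog_arm(targets="1 -0.26 0 -0.15 0 0 0;1 -0.26 0 -0.15 0 0 0;1 -0.26 0 -0.15 0 0 0;1 -0.26 0 -0.15 0 0 0;1 -0.346 0 -0.2 0 0 0;1 -0.346 0 -0.2 0 0 0;1 -0.346 0 -0.2 0 0 0;1 0 0 0 0 0 0;1 0 0 0 0 0 0;1 0 0 0 0 0 0")

```text
t: 63.2
tcp_pos: [0.5361, 0.188, 0.1997]
orientation: [0.401, -0.516, 0.696, 0.298]
contact_force: [-0.0, -0.2, -0.5]
width: 0.0557
gripper_force: 32.2
```

```bash
python3 - <<'E'
from h import *
crops('c6'); sleeves();k=getk();q=pose()[2]['q'];T=cur()
M,q1=check(T,grasp(.52,-.2,.2,gz=.22,off=0,t=0),18,k,q);M,q1=check(M,grasp(.49,-.336,.262,gz=.12,off=.0105),13,k,q1);check(M,grasp(.49,-.336,.262,gz=.03,off=.0105),5,k,q1)
E
```

```text
scene [ 0.468 -0.109] [0.083 0.056] 20.1 363
scene [ 0.624 -0.225] [0.059 0.08 ] -14.0 472
scene [0.638 0.053] [0.079 0.056] 1.2 464
side [0.638 0.049] [0.08  0.065] 2.1 229
side [ 0.468 -0.111] [0.079 0.06 ] 18.5 309
side [ 0.622 -0.23 ] [0.063 0.078] -14.8 321
ikerr 0.000 speedfrac 0.22 minGz 0.178
18 x 0.274 -0.307 -0.208 0.298 0.499 0.516 
ikerr 0.000 speedfrac 0.14 minGz 0.120
13 x 0.053 -0.192 0.170 0.012 0.384 -0.044 
ikerr 0.000 speedfrac 0.11 minGz 0.030
5 x -0.180 -0.000 0.312 0.000 -0.000 -0.000
```

View pics/c6.png

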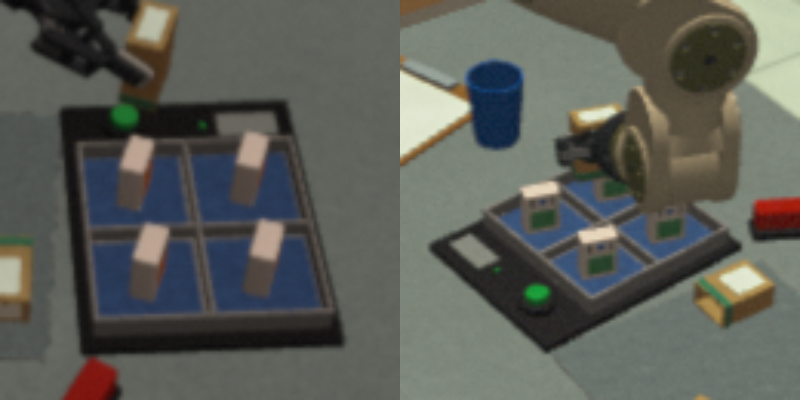

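All four loggers stand one to a compartment; the last is at (600,255) in the side crop. Returning sleeve B.

jog_arm(targets="1 0.274 -0.307 -0.208 0.298 0.499 0.516;1 0.274 -0.307 -0.208 0.298 0.499 0.516;1 0.274 -0.307 -0.208 0.298 0.499 0.516;1 0.274 -0.307 -0.208 0.298 0.499 0.516;1 0.274 -0.307 -0.208 0.298 0.499 0.516;1 0.274 -0.307 -0.208 0.298 0.499 0.516;1 0.274 -0.307 -0.208 0.298 0.499 0.516;1 0.274 -0.307 -0.208 0.298 0.499 0.516;1 0.274 -0.307 -0.208 0.298 0.499 0.516;1 0.274 -0.307 -0.208 0.298 0.499 0.516;1 0.274 -0.307 -0.208 0.298 0.499 0.516;1 0.274 -0.307 -0.208 0.298 0.499 0.516;1 0.274 -0.307 -0.208 0.298 0.499 0.516;1 0.274 -0.307 -0.208 0.298 0.499 0.516;1 0.274 -0.307 -0.208 0.298 0.499 0.516;1 0.274 -0.307 -0.208 0.298 0.499 0.516;1 0.274 -0.307 -0.208 0.298 0.499 0.516;1 0.274 -0.307 -0.208 0.298 0.499 0.516;1 0 0 0 0 0 0;1 0 0 0 0 0 0")

```text
t: 65.4
tcp_pos: [0.5206, -0.1995, 0.2024]
orientation: [0.001, -0.101, 0.995, 0.0]
contact_force: [0.6, 0.4, -0.2]
width: 0.0557
gripper_force: 32.1
```

jog_arm(targets="1 0.053 -0.192 0.17 0.012 0.384 -0.044;1 0.053 -0.192 0.17 0.012 0.384 -0.044;1 0.053 -0.192 0.17 0.012 0.384 -0.044;1 0.053 -0.192 0.17 0.012 0.384 -0.044;1 0.053 -0.192 0.17 0.012 0.384 -0.044;1 0.053 -0.192 0.17 0.012 0.384 -0.044;1 0.053 -0.192 0.17 0.012 0.384 -0.044;1 0.053 -0.192 0.17 0.012 0.384 -0.044;1 0.053 -0.192 0.17 0.012 0.384 -0.044;1 0.053 -0.192 0.17 0.012 0.384 -0.044;1 0.053 -0.192 0.17 0.012 0.384 -0.044;1 0.053 -0.192 0.17 0.012 0.384 -0.044;1 0.053 -0.192 0.17 0.012 0.384 -0.044;1 0 0 0 0 0 0;1 0 0 0 0 0 0;1 0 0 0 0 0 0;1 0 0 0 0 0 0")

```text
t: 67.1
tcp_pos: [0.4915, -0.3352, 0.1065]
orientation: [-0.255, -0.126, 0.958, -0.035]
contact_force: [-0.4, 0.1, -0.4]
width: 0.0556
gripper_force: 32.1
```

```bash
python3 - <<'E'
from h import *
T=cur(); print((T[:3,3]-OFF*T[:3,2]).round(4)); step(T,grasp(.49,-.336,.262,gz=.03,off=.0105),5)
E
```

```text
[ 0.5005 -0.3327  0.1227]
5 x -0.183 -0.001 0.322 -0.004 0.006 -0.002
```

jog_arm(targets="1 -0.183 0 0.322 0 0 0;1 -0.183 0 0.322 0 0 0;1 -0.183 0 0.322 0 0 0;1 -0.183 0 0.322 0 0 0;1 -0.183 0 0.322 0 0 0;1 -0.02 0 0.035 0 0 0;1 -0.015 0 0.026 0 0 0;1 0 0 0 0 0 0;1 0 0 0 0 0 0")

```text
t: 68.0
tcp_pos: [0.4915, -0.3363, 0.0108]
orientation: [-0.255, -0.126, 0.958, -0.035]
contact_force: [0.3, 0.1, -0.2]
width: 0.0559
gripper_force: 32.1
```

jog_arm(targets="1 -0.015 0 0.026 0 0 0;1 0 0 0 0 0 0")

```text
t: 68.2
tcp_pos: [0.4911, -0.336, 0.0084]
orientation: [-0.255, -0.126, 0.958, -0.035]
contact_force: [-0.2, -0.3, -0.2]
width: 0.0556
gripper_force: 32.1
```

jog_arm(targets="1 -0.01 0 0.017 0 0 0;1 0 0 0 0 0 0")

```text
t: 68.4
tcp_pos: [0.491, -0.336, 0.0082]
orientation: [-0.256, -0.126, 0.958, -0.035]
contact_force: [-0.4, 1.3, 5.7]
width: 0.0552
gripper_force: 32.6
```

jog_arm(targets="-1 0 0 0 0 0 0;-1 0 0 0 0 0 0;-1 0 0 0 0 0 0;-1 0 0 0 0 0 0;-1 0 0 0 0 0 0;-1 0 0 -0.35 0 0 0;-1 0 0 -0.35 0 0 0;-1 0 0 -0.35 0 0 0;-1 0 0 -0.35 0 0 0;-1 0 0 -0.35 0 0 0;-1 0 0 -0.35 0 0 0;-1 0 0 0 0 0 0;-1 0 0 0 0 0 0;-1 0 0 0 0 0 0")

```text
t: 69.8
tcp_pos: [0.5406, -0.3221, 0.097]
orientation: [-0.256, -0.126, 0.958, -0.034]
contact_force: [-0.1, 1.3, -1.0]
width: 0.0854
gripper_force: 0.0
```

```bash
python3 - <<'E'
from h import *
sleeves(); k=getk();q=pose()[2]['q'];T=cur(); print(T[:3,3])
a,b,_=yawv(SY); print(np.r_[C,0]-.145*a-.055*b)
# above button: tool down, heading 0, TCP z .12
zz=np.array([0,0,1.]);B=np.array([.4448,.1682])
M1=mk([.49,-.15,.2],np.array([0,1.,0]),-zz); M2=mk([*B,.12],np.array([0,1.,0]),-zz)
M1,q1=check(T,M1,12,k,q); check(M1,M2,14,k,q1)
E
```

```text
scene [ 0.469 -0.108] [0.081 0.057] 19.8 366
scene [ 0.501 -0.33 ] [0.062 0.056] 13.9 287
scene [ 0.623 -0.226] [0.06 0.08] -16.4 471
scene [0.639 0.053] [0.078 0.056] 1.2 462
side [0.635 0.05 ] [0.08  0.064] 0.7 232
side [ 0.468 -0.11 ] [0.077 0.058] 20.9 302
side [ 0.623 -0.229] [0.062 0.077] -14.2 229
side [ 0.489 -0.335] [0.078 0.06 ] 15.5 378
[ 0.54046143 -0.32208058  0.09710374]
[0.44166046 0.168509   0.        ]
ikerr 0.000 speedfrac 0.22 minGz 0.125
12 x 0.082 0.293 -0.127 -0.055 -0.414 0.203 
ikerr 0.000 speedfrac 0.19 minGz 0.120
14 x 0.065 0.455 0.114 0.000 0.000 0.000
```

jog_arm(targets="-1 0.082 0.293 -0.127 -0.055 -0.414 0.203;-1 0.082 0.293 -0.127 -0.055 -0.414 0.203;-1 0.082 0.293 -0.127 -0.055 -0.414 0.203;-1 0.082 0.293 -0.127 -0.055 -0.414 0.203;-1 0.082 0.293 -0.127 -0.055 -0.414 0.203;-1 0.082 0.293 -0.127 -0.055 -0.414 0.203;-1 0.082 0.293 -0.127 -0.055 -0.414 0.203;-1 0.082 0.293 -0.127 -0.055 -0.414 0.203;-1 0.082 0.293 -0.127 -0.055 -0.414 0.203;-1 0.082 0.293 -0.127 -0.055 -0.414 0.203;-1 0.082 0.293 -0.127 -0.055 -0.414 0.203;-1 0.082 0.293 -0.127 -0.055 -0.414 0.203")

```text
t: 71.1
tcp_pos: [0.4899, -0.1497, 0.1815]
orientation: [0.001, 0.0, 1.0, -0.0]
contact_force: [-0.6, 0.4, 0.5]
width: 0.0849
gripper_force: 0.0
```

jog_arm(targets="1 0.065 0.455 0.114 0 0 0;1 0.065 0.455 0.114 0 0 0;1 0.065 0.455 0.114 0 0 0;1 0.065 0.455 0.114 0 0 0;1 0.065 0.455 0.114 0 0 0;1 0.065 0.455 0.114 0 0 0;1 0.065 0.455 0.114 0 0 0;1 0.065 0.455 0.114 0 0 0;1 0.065 0.455 0.114 0 0 0;1 0.065 0.455 0.114 0 0 0;1 0.065 0.455 0.114 0 0 0;1 0.065 0.455 0.114 0 0 0;1 0.065 0.455 0.114 0 0 0;1 0.065 0.455 0.114 0 0 0;1 0 0 0 0 0 0;1 0 0 0 0 0 0;1 0 0 0 0 0 0;1 0 0 0 0 0 0")

```text
t: 72.9
tcp_pos: [0.4456, 0.1674, 0.1018]
orientation: [0.001, 0.0, 1.0, -0.0]
contact_force: [-0.1, 0.2, 0.7]
width: 0.0003
gripper_force: 0.0
```

```bash
python3 - <<'E'
from h import *
T=cur(); print(T.round(3)); 
par=camera_params('wrist'); im,d=capture('wrist'); hsv=cv2.cvtColor(im,cv2.COLOR_RGB2HSV)
g=((hsv[...,0]>40)&(hsv[...,0]<85)&(hsv[...,1]>100)).astype(np.uint8); k,l,st,c=cv2.connectedComponentsWithStats(g)
i=1+np.argmax(st[1:,4]); u,v=c[i]; r=np.array(par['R']).T@[(u-par['cx'])/par['fx'],(v-par['cy'])/par['fy'],1]; o=-np.array(par['R']).T@np.array(par['t'])
print(st[i],c[i],(o+r*(.031-o[2])/r[2]).round(4))
M=T.copy(); M[:2,3]=[.4435,.168]; M[2,3]=.045; step(T,M,5)
E
```

```text
[[-1.     0.001  0.002  0.446]
 [ 0.001  1.    -0.001  0.167]
 [-0.002 -0.001 -1.     0.102]
 [ 0.     0.     0.     1.   ]]
[ 256  198   45   45 1583] [278.09159823 219.76310802] [0.4415 0.1684 0.031 ]
5 x 0.009 0.003 0.227 -0.000 -0.000 -0.000
```

jog_arm(targets="1 0.014 0 0.227 0 0 0;1 0.014 0 0.227 0 0 0;1 0.014 0 0.227 0 0 0;1 0.014 0 0.227 0 0 0;1 0.014 0 0.227 0 0 0;1 0 0 0.1 0 0 0;1 0 0 0.1 0 0 0;1 0 0 0.05 0 0 0;1 0 0 0.05 0 0 0;1 0 0 0 0 0 0")

```text
t: 73.95
tcp_pos: [0.4418, 0.1682, 0.03]
orientation: [0.001, -0.0, 1.0, -0.0]
contact_force: [-2.2, -0.3, 4.3]
width: -0.0003
gripper_force: 1.8
```

jog_arm(targets="1 0 0 0.04 0 0 0;1 0 0 0.04 0 0 0;1 0 0 0 0 0 0")

```text
t: 74.25
tcp_pos: [0.442, 0.1682, 0.0278]
orientation: [0.001, -0.0, 1.0, -0.0]
contact_force: [-8.2, -1.7, 20.6]
width: 0.0003
gripper_force: 10.5
```

jog_arm(targets="1 0 0 0.04 0 0 0;1 0 0 0 0 0 0")

```text
t: 74.45
tcp_pos: [0.4421, 0.1682, 0.0274]
orientation: [0.002, -0.0, 1.0, -0.0]
contact_force: [-13.3, -2.9, 37.4]
width: 0.0004
gripper_force: 19.0
```

The button is bottomed out: force rises steeply at constant height. Retreating and checking.

jog_arm(targets="1 0 0 -0.2 0 0 0;1 0 0 -0.4 0 0 0;1 0 0 -0.6 0 0 0;1 0 0 -0.6 0 0 0;1 0 0 -0.6 0 0 0;1 0 0 -0.4 0 0 0;1 0 0 0 0 0 0;1 0 0 0 0 0 0;1 0 0 0 0 0 0")

```text
t: 75.35
tcp_pos: [0.4411, 0.1681, 0.1626]
orientation: [0.0, -0.0, 1.0, -0.001]
contact_force: [0.4, -0.2, -0.5]
width: 0.0002
gripper_force: 0.0
```

```bash
python3 - <<'E'
from h import *
sleeves(); im,d=capture('side'); cv2.imwrite('pics/f.png',im[100:400,150:550,::-1]); print(pose()[0])
E
```

```text
scene [ 0.467 -0.109] [0.084 0.057] 19.7 365
scene [ 0.491 -0.333] [0.079 0.057] 13.6 385
scene [ 0.625 -0.226] [0.059 0.079] -16.3 474
scene [0.639 0.053] [0.079 0.056] 1.2 459
side [0.638 0.051] [0.08  0.062] 0.5 226
side [ 0.468 -0.111] [0.078 0.061] 19.3 303
side [ 0.623 -0.228] [0.065 0.078] -11.8 316
side [ 0.49  -0.336] [0.078 0.06 ] 13.8 382
[0.44099303 0.16806208 0.16262766]
```

View pics/f.png

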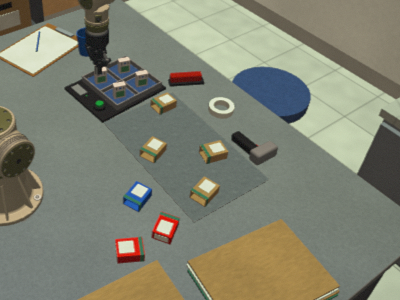

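All four sleeves lie flat on the mat, the loggers stand in the tray around (120,75), and the bystanders have not moved.

```bash
python3 -c "
from bench import close_job
print(close_job())"
```

```text
the job is handed in; nothing more can be done
None
```

The job is handed in: all four loggers stand one to a compartment, the four empty sleeves lie flat on the mat, and the start button was pressed down to its stop; no verdict was returned.

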